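Check a pupil's drilled block with a go / no-go plug gauge

ROBOT

A 7-joint arm with a two-finger parallel gripper is mounted at the origin on the work surface. World frame = base frame: x ahead of the robot, y to its left, z up, the work surface at z = 0. Lengths are in m, angles in rad, forces in N, time in s.
With the tool pointing down it reaches from about 0.4 to 0.85 m from the base axis. Payload 4.5 kg.
Tool frame: the origin (TCP) lies on the centre line of the jaws, within the pads' length; the fingertips stand 11 mm ahead of it and the grasp point (between the pads) lies 8 mm behind it; z points along the fingers, y is the line along which they close (so a half turn about z gives the same grasp; the last joint's range is limited). The gripper opens to 88 mm and grips with 3 to 60 N. Pads are 18 mm wide; open, the fingers measure 123 mm over their backs; the gripper's body (75 mm by 187 mm) begins 45 mm behind the grasp point.
Start: joints at [1.201, 0.689, -0.195, 1.565, 0.157, 0.902, -0.215], TCP at [0.246, -0.575, 0.25] pointing down, gripper open.
Joint ranges: [-3.01, 3.01], [-0.46, 2.08], [-1.47, 1.51], [0.13, 2.56], [-1, 4.14], [0.04, 2.09], [-2.66, 2.66]. Speed limits (rad/s): [2.57, 2.57, 3.14, 3.14, 3.14, 3.14, 3.14].

INTERFACE

Orientations are given as a unit quaternion [x, y, z, w].
In Python, from plant import * gives the robot as it stands. The module is installed in compiled form; this text tells all that it offers.
- The arm moves only by the tool send_rows, never from a script. Its argument "motion" is a list of rows, each an object of numbers: "x", "y", "z": the shift along the tool's x, y, z in cm; "rx", "ry", "rz": the turn, a rotation vector about the tool's x, y, z in rad; "jaw": the finger opening in cm, from 0 to 8.81. In form: [{"x": .., "y": .., "z": .., "rx": .., "ry": .., "rz": .., "jaw": ..}, ...]. A call has exactly 5 rows; each row shifts and turns the commanded pose from where the row before left it, along the tool's axes as they then stand; what a row does not reach is not made up. A row lasts 1/10 s, in which the tool goes at most 50 mm and 8.59 degrees, less where a joint would pass 70% of its speed; a pose out of reach is approached as far as the arm can. A call is refused whole if a number of a shift passes 5 or a number of a turn 0.15, either way. A call with a gripper value outside its range is refused whole. The fingers move at their own pace and stop on an object; "grip_force" is the grip in N (left out, the last holds). Time passes only in rows, so rows that do not move let the fingers close, or fill a call up. It gives the time, the measured TCP pose, the force, the opening and the grip force at its end, in the units of the state.
- get_state(): the state, without advancing time (a new reading comes with each control period).
- snapshot(name): name is "side" or "top" or "wrist"; returns a dict with "img" (384x512x3 uint8, red, green, blue), "vertical_fov" (degrees; the focal length in pixels is half the picture's height over the tangent of half this angle, whatever the lens; pixels are square), "cx", "cy" (the principal point, pixels), "D" ([k1, k2, p1, p2, k3] as OpenCV has them; the pictures are not rectified), "extrinsics" (4x4, takes a point from camera to world coordinates). Camera axes: x right, y up, looking along -z (the intrinsics and any distortion apply to the point x, -y, -z); pixel columns grow to the right and rows downward; lengths in m; the calibration is good to about 2 mm. A picture is of the moment at which its call begins. There is no depth.
- finish_job(): hands the job in; it is judged then, once.
The state is a dict: "clock": time; "q": joint angles; "qd": joint speeds; "joint_torque": joint torques, N m; "tool_pos": TCP position; "eef_rot": TCP orientation; "contact_force": force on the tool from outside, world axes, zero at the start; "moment": the same for the moment, N m; "opening": opening from 0.0 (shut) to 1.0 (fully open); "finger_force": force on a finger pad.
Only numpy, scipy, OpenCV 4.12 (cv2) and the standard library are available. Lean on these libraries where they do the work, as an engineer would, in place of code of your own. Each camera call takes 0.05 s, during which the arm holds its last target. There are 200 camera calls.

TASK

Check the hole drilled in the wooden block with the double-ended plug gauge: push the green-banded go end in until the handle's shoulder sits against the block, draw it out, then press the nose of the red-banded no-go end squarely into the same hole with a light steady push of about 5 to 12 N for a second or so, so that you feel it refused. Then lay the gauge back in its cradle and let go. Never force the gauge against the block (keep well under 25 N), and leave the beaker, the glue stick and the paint pot where they stand.

Things in the scene. Friction and masses are not known exactly. Their poses are not given: they have to be found in the camera images.
- gauge: Double-ended plug gauge, 140 mm long, about 0.15 kg. Origin on its axis at mid handle; y points along it to the go end. Square aluminium handle 22 x 22 mm, 80 mm long (y -40 to +40), green band at the go end, red at the no-go end; grip its upright flat sides from above at the middle. It starts level in the cradle, its axis 45 mm above the table.
- go_tip (a point): Centre of the go end's tip, on the gauge's axis, 76 mm from the gauge's origin. The go end is a steel plug of 20 mm diameter and 36 mm length, its last 3 mm tapered to 16 mm.
- go_shoulder (a point): Centre of the square shoulder of the handle where the go plug begins, on the axis, 40 mm from the gauge's origin.
- nogo_tip (a point): Centre of the no-go end's tip, on the gauge's axis, 64 mm from the gauge's origin, on the side away from the go end (y = -64 mm). The no-go end is a steel plug of 25 mm diameter and 24 mm length, its last 6 mm (the nose) tapered to 16 mm.
- rail: Fixed aluminium rail, 170 mm along its x, 50 mm along y; origin under its centre, on the table. A wooden block is clamped on it: 76 mm wide (x), faces at y = -15 and +15 mm, 35 to 95 mm above the table; a red foot, 12 mm wide, 63 mm high, on either side. The block does not give.
- rail_mid (a point): Point fixed to the rail, 75 mm above the table over the rail's centre: where the hole's axis should pass. The hole, 21.5 mm diameter, runs level right through the block along the rail's y axis, alike at both faces, at exactly this height; but the block was clamped by eye, so its axis lies anywhere from -9 to +9 mm along the rail's x from here. This pose does not tell; find it by feel or sight (a pencil line on the block's top runs over the hole).
- face (a point): Point fixed to the rail, 15 mm from rail_mid along the rail's y, in the plane of the block's +y face (the other face lies at -15 mm). Go end fully home: shoulder against a face, tip 6 mm out of the other. A centred no-go nose goes about 3.5 mm into the hole and is stopped by the rim. Either end stops at once on the face if it is over 2.5 mm off-centre; less far off its taper rides on the rim.
- cradle: Fixed wooden cradle, base 70 x 100 mm, origin under its centre on the table; the gauge lies along its y, either way round. Two black saddles, 8 mm thick, at y = -32 and +32 mm carry the handle's underside 34 mm above the table (gauge axis at 45 mm); their flared cheeks, 49 mm high, leave about 26 mm at the bottom, 35 mm at the top. 56 mm between the saddles is free for fingers.
- beaker: Bystander: clear open beaker, 76 mm across, 85 mm high. Origin at the centre of its underside.
- glue: Bystander: standing glue stick with orange cap, 32 mm across, 80 mm high. Origin at the centre of its underside.
- paint: Bystander: blue paint pot with white lid, 54 mm across, 60 mm high. Origin at the centre of its underside.
There are look-alikes about, which are no part of the job. Leave any black or turquoise look-alike of the gauge alone.

How it is judged:
By the outcome, as a careful person would: the job done as asked, in the order asked, and still so for the second after the job is handed in, with the robot touching nothing.
It also fails if it takes over 72 s, if anything falls off the work surface, if the arm or the gripper's body presses on something with over 40 N, if the wrist force passes 120 N, or if a joint passes its speed limit or range.

## Working session

There is one attempt and no reset: what is moved stays moved. The work goes in short steps, Python scripts to look and compute and a tool call to move; the robot and the scene stay as the last step left them, time stands still between calls to the robot, and variables do not carry over. Pictures are saved under pics/ and viewed, at most 13 in all, crops included, and the job is handed in when it is done.

Besides the shell and the picture viewer there is one more tool, called after "Request:" in YAML: its name, and indented under it one key for each argument. send_rows: Moves the arm, as the interface text tells. Its arguments: {"type":"object","properties":{"motion":{"type":"array"},"grip_force":{"type":"number"}},"required":["motion"]}

```bash
mkdir -p pics
cat > h.py <<'E'
from plant import *
import numpy as np, cv2
from scipy.spatial.transform import Rotation as R
def snap(n,f=None):
    s=snapshot(n)
    if f: cv2.imwrite('pics/'+f+'.png',s['img'][:,:,::-1])
    return s
def K(s):
    h=s['img'].shape[0]; f=h/2/np.tan(np.radians(s['vertical_fov'])/2)
    return np.array([[f,0,s['cx']],[0,f,s['cy']],[0,0,1.]])
def ray(s,uv):
    p=cv2.undistortPoints(np.array(uv,float).reshape(-1,1,2),K(s),np.array(s['D'],float)).reshape(-1,2)
    d=np.c_[p[:,0],-p[:,1],-np.ones(len(p))]
    E=np.array(s['extrinsics']); return E[:3,3],d@E[:3,:3].T
def onz(s,uv,z):
    o,d=ray(s,uv); return o+d*((z-o[2])/d[:,2])[:,None]
def proj(s,P):
    E=np.linalg.inv(np.array(s['extrinsics'])); p=np.atleast_2d(P)@E[:3,:3].T+E[:3,3]
    p=p*[1,-1,-1]
    return cv2.projectPoints(p,np.zeros(3),np.zeros(3),K(s),np.array(s['D'],float))[0].reshape(-1,2)
E
python3 - <<'E'
from h import *
a=[snap(n,n) for n in("top","side")]
cv2.imwrite('pics/both.png',cv2.resize(np.vstack([x['img'] for x in a])[:,:,::-1],None,fx=.78,fy=.78))
for x in a: print(x['vertical_fov'],np.round(x['extrinsics'],3).tolist(),x['D'])
st=get_state();print(st)
E
```

```text
51.914735276234 [[-0.027, 0.98, -0.196, 0.387], [-0.999, -0.033, -0.028, -0.009], [-0.034, 0.195, 0.98, 0.975], [0.0, 0.0, 0.0, 1.0]] [-0.02431243  0.          0.          0.          0.        ]
42.24589669082622 [[-0.876, 0.26, -0.407, 0.09], [-0.482, -0.45, 0.751, 0.847], [0.012, 0.854, 0.52, 0.673], [0.0, 0.0, 0.0, 1.0]] [-0.14548545  0.          0.          0.          0.        ]
{'clock': 0.1, 'q': array([ 1.20080714,  0.68987378, -0.19453525,  1.56619839,  0.15727264,
        0.90252741, -0.21510135]), 'qd': array([ 0.00014096, -0.00027453, -0.00110606, -0.00426476,  0.00230296,
       -0.00139485, -0.0004195 ]), 'joint_torque': array([-4.15287155e-03, -5.28508186e+01, -1.27160333e+00, -1.53836560e+01,
       -5.25280042e-02,  2.06328557e-03,  3.58942009e-05]), 'tool_pos': array([ 0.24532877, -0.57425391,  0.24901814]), 'eef_rot': array([ 9.79681626e-01,  2.00557367e-01, -2.07298889e-04, -7.82277709e-04]), 'contact_force': array([ 0.67151462, -1.41002004,  0.31274542]), 'moment': array([0.03542191, 0.01744652, 0.00235064]), 'finger_force': 0.0, 'opening': 0.9962277777285496}
```

View pics/top.png

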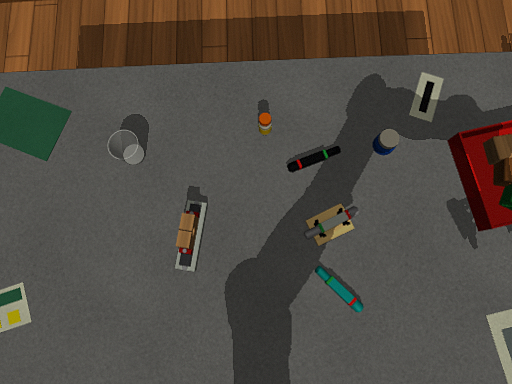

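View pics/side.png

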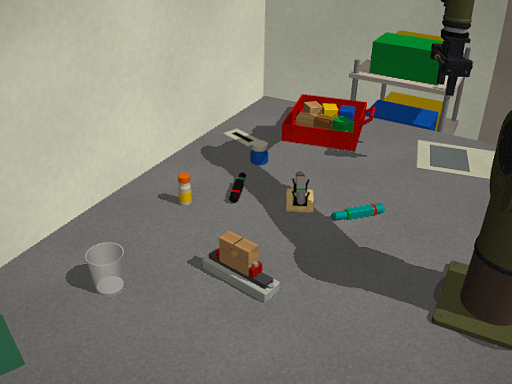

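Run:
```python
from h import *
s=snap("top")
a=s['img'][185:275,150:230];b=s['img'][185:275,295:375]
cv2.imwrite('pics/crop.png',cv2.resize(np.hstack([a,b])[:,:,::-1],None,fx=5,fy=5,interpolation=cv2.INTER_CUBIC))
print(onz(s,[[190,237],[186,236],[184,233]],.05),onz(s,[[331,222],[309,233],[354,211]],.045))
print(onz(s,[[123,145]],0.085),onz(s,[[265,118]],.08),onz(s,[[388,138]],.06))
w=snap("wrist");st=get_state()
T=np.eye(4);T[:3,:3]=R.from_quat(st['eef_rot']).as_matrix();T[:3,3]=st['tool_pos']
print(np.round(np.linalg.inv(T)@w['extrinsics'],3),w['vertical_fov'],w['cx'],w['cy'])
print(np.round(T,3))
```

```text
[[0.47642294 0.1620198  0.05      ]
 [0.47905599 0.17152081 0.05      ]
 [0.48628208 0.17630995 0.05      ]] [[ 0.50224369 -0.17122136  0.045     ]
 [ 0.47791287 -0.11809737  0.045     ]
 [ 0.52667953 -0.2271618   0.045     ]]
[[0.6978244  0.31789295 0.085     ]] [[ 0.75422159 -0.02406076  0.08      ]] [[ 0.69965397 -0.31927356  0.06      ]]
[[ 0.001  0.958  0.287  0.073]
 [ 1.    -0.001  0.    -0.001]
 [ 0.001  0.287 -0.958 -0.134]
 [ 0.     0.     0.     1.   ]] 69.39630362904751 250.06790726511898 190.99378414829397
[[ 0.92   0.393 -0.     0.245]
 [ 0.393 -0.92   0.001 -0.574]
 [-0.    -0.001 -1.     0.249]
 [ 0.     0.     0.     1.   ]]
```

View pics/crop.png

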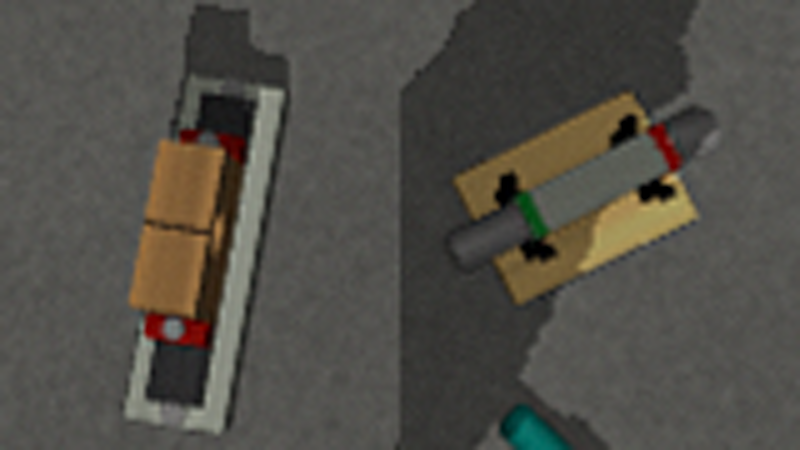

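```bash
cat >> h.py <<'E'
def plan(tgt,yaw,n,show=True):
    "rows to world tgt with tool pointing down and tool x at yaw (world angle)"
    st=get_state(); r=R.from_quat(st['eef_rot']); X=r.as_matrix()
    y0=np.arctan2(X[1,0],X[0,0]); p=np.array(st['tool_pos']); d=(np.array(tgt)-p)/n
    dy=(yaw-y0+np.pi)%(2*np.pi)-np.pi
    tilt=X.T@np.cross(X[:,2],[0,0,-1])
    print('pos',p.round(4),'yaw',round(y0,4),'tilt(tool rot)',tilt.round(4),'F',np.round(st['contact_force'],1),'t',st['clock'],'open',round(st['opening']*8.81,2),'q7',round(st['q'][6],2))
    for i in range(n):
        a=y0+dy*i/n; c,s=np.cos(a),np.sin(a)
        print({'x':round(100*(c*d[0]+s*d[1]),2),'y':round(100*(s*d[0]-c*d[1]),2),'z':round(-100*d[2],2),'rz':round(-dy/n,4)})
E
python3 - <<'E'
from h import *
s=snap("top")
uv=lambda x,y:[295+x/5-80,185+y/5]
g=onz(s,[uv(466,252),uv(700,128)],.045); d=g[0]-g[1]; yaw=np.arctan2(d[1],d[0]);print(g,np.linalg.norm(d),yaw)
u=lambda x,y:[150+x/5,185+y/5]
L=onz(s,[u(145,223),u(210,233)],.095);print(L, np.linalg.norm(L[0]-L[1]))
C=onz(s,[u(190,80),u(287,90),u(222,432),u(125,415)],.0);print(C)
plan([.5,-.17,.2],yaw,15)
E
```

```text
[[ 0.47233995 -0.11591766  0.045     ]
 [ 0.52755908 -0.22959086  0.045     ]] 0.12637543285678826 2.02299599822813
[[0.48947313 0.17866808 0.095     ]
 [0.48408773 0.1491945  0.095     ]] 0.02996155111683688
[[0.57235944 0.17661858 0.        ]
 [0.56561059 0.12736729 0.        ]
 [0.39692003 0.16028668 0.        ]
 [0.40633531 0.20813069 0.        ]]
pos [ 0.2454 -0.5745  0.2493] yaw 0.4038 tilt(tool rot) [-0.0008  0.0001  0.    ] F [-0.3  0.1  0.3] t 0.25 open 8.83 q7 -0.22
{'x': np.float64(2.62), 'y': np.float64(-1.81), 'z': np.float64(0.33), 'rz': np.float64(-0.1079)}
{'x': np.float64(2.8), 'y': np.float64(-1.52), 'z': np.float64(0.33), 'rz': np.float64(-0.1079)}
{'x': np.float64(2.95), 'y': np.float64(-1.21), 'z': np.float64(0.33), 'rz': np.float64(-0.1079)}
{'x': np.float64(3.06), 'y': np.float64(-0.88), 'z': np.float64(0.33), 'rz': np.float64(-0.1079)}
{'x': np.float64(3.14), 'y': np.float64(-0.55), 'z': np.float64(0.33), 'rz': np.float64(-0.1079)}
{'x': np.float64(3.18), 'y': np.float64(-0.21), 'z': np.float64(0.33), 'rz': np.float64(-0.1079)}
{'x': np.float64(3.18), 'y': np.float64(0.14), 'z': np.float64(0.33), 'rz': np.float64(-0.1079)}
{'x': np.float64(3.15), 'y': np.float64(0.48), 'z': np.float64(0.33), 'rz': np.float64(-0.1079)}
{'x': np.float64(3.08), 'y': np.float64(0.81), 'z': np.float64(0.33), 'rz': np.float64(-0.1079)}
{'x': np.float64(2.97), 'y': np.float64(1.14), 'z': np.float64(0.33), 'rz': np.float64(-0.1079)}
{'x': np.float64(2.83), 'y': np.float64(1.45), 'z': np.float64(0.33), 'rz': np.float64(-0.1079)}
{'x': np.float64(2.66), 'y': np.float64(1.75), 'z': np.float64(0.33), 'rz': np.float64(-0.1079)}
{'x': np.float64(2.46), 'y': np.float64(2.03), 'z': np.float64(0.33), 'rz': np.float64(-0.1079)}
{'x': np.float64(2.22), 'y': np.float64(2.28), 'z': np.float64(0.33), 'rz': np.float64(-0.1079)}
{'x': np.float64(1.97), 'y': np.float64(2.51), 'z': np.float64(0.33), 'rz': np.float64(-0.1079)}
```

Request:
send_rows:
  motion:
    - {"x":2.6,"y":-1.8,"z":0.3,"rz":-0.108}
    - {"x":2.8,"y":-1.5,"z":0.3,"rz":-0.108}
    - {"x":2.95,"y":-1.2,"z":0.3,"rz":-0.108}
    - {"x":3.05,"y":-0.9,"z":0.3,"rz":-0.108}
    - {"x":3.15,"y":-0.55,"z":0.3,"rz":-0.108}

```text
schema error: expected keys x, y, z, rx, ry, rz, jaw
```

Request:
send_rows:
  motion:
    - {"x":3.2,"y":-0.2,"z":0.3,"rz":-0.108}
    - {"x":3.2,"y":0.15,"z":0.3,"rz":-0.108}
    - {"x":3.15,"y":0.5,"z":0.3,"rz":-0.108}
    - {"x":3.1,"y":0.8,"z":0.3,"rz":-0.108}
    - {"x":3.0,"y":1.15,"z":0.3,"rz":-0.108}

```text
schema error: expected keys x, y, z, rx, ry, rz, jaw
```

Request:
send_rows:
  motion:
    - {"x":2.85,"y":1.45,"z":0.3,"rz":-0.108}
    - {"x":2.65,"y":1.75,"z":0.3,"rz":-0.108}
    - {"x":2.45,"y":2.05,"z":0.3,"rz":-0.108}
    - {"x":2.2,"y":2.3,"z":0.3,"rz":-0.108}
    - {"x":2.0,"y":2.5,"z":0.3,"rz":-0.108}

```text
schema error: expected keys x, y, z, rx, ry, rz, jaw
```

Run:
```python
from h import *
plan([.5,-.17,.2],2.023,1)
s=snap("wrist","w1"); print(get_state()['q'].round(2))
```

```text
pos [ 0.2454 -0.5745  0.2493] yaw 0.4038 tilt(tool rot) [-0.0008  0.0001  0.    ] F [-0.3  0.1  0.3] t 0.25 open 8.83 q7 -0.22
{'x': np.float64(39.3), 'y': np.float64(-27.19), 'z': np.float64(4.93), 'rz': np.float64(-1.6192)}
[ 1.2   0.69 -0.19  1.57  0.16  0.9  -0.22]
```

View pics/w1.png

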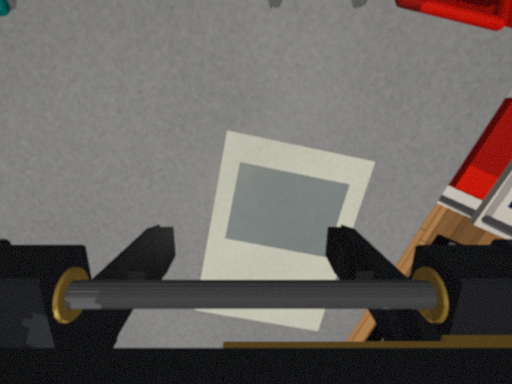

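The call was refused (all keys are needed); the picture shows only the start view: fingers at columns 150 and 350, row ~250.

Request:
send_rows:
  motion:
    - {"x":2.6,"y":-1.8,"z":0.3,"rx":0,"ry":0,"rz":-0.108,"jaw":8.8}
    - {"x":2.8,"y":-1.5,"z":0.3,"rx":0,"ry":0,"rz":-0.108,"jaw":8.8}
    - {"x":2.95,"y":-1.2,"z":0.3,"rx":0,"ry":0,"rz":-0.108,"jaw":8.8}
    - {"x":3.05,"y":-0.9,"z":0.3,"rx":0,"ry":0,"rz":-0.108,"jaw":8.8}
    - {"x":3.15,"y":-0.55,"z":0.3,"rx":0,"ry":0,"rz":-0.108,"jaw":8.8}

```text
clock: 0.8
tool_pos: [0.3309, -0.4392, 0.2347]
eef_rot: [0.89, 0.456, 0.0, 0.0]
contact_force: [0.5, 0.9, 0.1]
opening: 1.002
finger_force: 0.0
```

Request:
send_rows:
  motion:
    - {"x":3.2,"y":-0.2,"z":0.3,"rx":0,"ry":0,"rz":-0.108,"jaw":8.8}
    - {"x":3.2,"y":0.15,"z":0.3,"rx":0,"ry":0,"rz":-0.108,"jaw":8.8}
    - {"x":3.15,"y":0.5,"z":0.3,"rx":0,"ry":0,"rz":-0.108,"jaw":8.8}
    - {"x":3.1,"y":0.8,"z":0.3,"rx":0,"ry":0,"rz":-0.108,"jaw":8.8}
    - {"x":3.0,"y":1.15,"z":0.3,"rx":0,"ry":0,"rz":-0.108,"jaw":8.8}

```text
clock: 1.3
tool_pos: [0.4164, -0.3038, 0.2197]
eef_rot: [0.736, 0.677, -0.0, 0.0]
contact_force: [0.4, -1.2, -0.2]
opening: 0.994
finger_force: 0.0
```

Request:
send_rows:
  motion:
    - {"x":2.85,"y":1.45,"z":0.3,"rx":0,"ry":0,"rz":-0.108,"jaw":8.8}
    - {"x":2.65,"y":1.75,"z":0.3,"rx":0,"ry":0,"rz":-0.108,"jaw":8.8}
    - {"x":2.45,"y":2.05,"z":0.3,"rx":0,"ry":0,"rz":-0.108,"jaw":8.8}
    - {"x":2.2,"y":2.3,"z":0.3,"rx":0,"ry":0,"rz":-0.108,"jaw":8.8}
    - {"x":2.0,"y":2.5,"z":0.3,"rx":0,"ry":0,"rz":-0.108,"jaw":8.8}

```text
clock: 1.8
tool_pos: [0.5015, -0.1689, 0.2047]
eef_rot: [0.529, 0.849, -0.0, 0.0]
contact_force: [1.0, 0.3, -1.2]
opening: 0.999
finger_force: 0.0
```

Run:
```python
from h import *
plan([.5,-.17,.2],2.023,1)
s=snap("wrist","w2"); print(get_state()['q'].round(2))
```

```text
pos [ 0.5015 -0.1689  0.2047] yaw 2.0278 tilt(tool rot) [0.0001 0.0004 0.    ] F [ 1.   0.3 -1.2] t 1.8 open 8.8 q7 0.16
{'x': np.float64(-0.03), 'y': np.float64(-0.19), 'z': np.float64(0.47), 'rz': np.float64(0.0048)}
[ 0.58  0.68 -0.58  1.89  0.54  0.73  0.16]
```

View pics/w2.png

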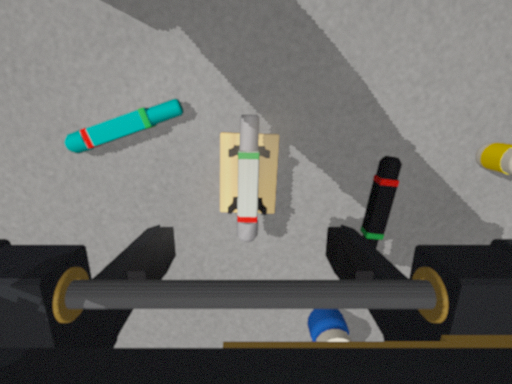

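```bash
cat >> h.py <<'E'
def bands(s,z=.056,box=(215,100,285,245)):
    x0,y0,x1,y1=box; im=s['img'].astype(int); m=np.zeros(im.shape[:2],bool); m[y0:y1,x0:x1]=1
    r,g,b=im[...,0],im[...,1],im[...,2]; out=[]
    for k in (m&(g>r+50)&(g>b+50), m&(r>g+70)&(r>b+70)):
        v,u=np.where(k); out.append([u.mean(),v.mean()]); print('px',np.round(out[-1],1),k.sum(),u.min(),u.max(),v.min(),v.max())
    P=onz(s,out,z); d=P[0]-P[1]; print(P.round(4),'len',np.linalg.norm(d).round(4),'mid',P.mean(0).round(4),'yaw',np.arctan2(d[1],d[0]).round(4)); return P
E
python3 - <<'E'
from h import *
s=snap("wrist"); P=bands(s); d=P[0]-P[1]
m=P.mean(0)
print(onz(s,[[249,115],[247,241]],.045))
plan([m[0],m[1],.09],np.arctan2(d[1],d[0]),3)
E
```

```text
px [241.1 159.8] 109 232 251 157 163
px [240.1 223.3] 118 230 250 220 226
[[ 0.4864 -0.145   0.056 ]
 [ 0.5168 -0.209   0.056 ]] len 0.0709 mid [ 0.5016 -0.177   0.056 ] yaw 2.015
[[ 0.47359825 -0.10166274  0.045     ]
 [ 0.53577059 -0.22968522  0.045     ]]
pos [ 0.5036 -0.1646  0.205 ] yaw 2.0329 tilt(tool rot) [ 0.0047 -0.002   0.    ] F [ 0.   0.6 -0.6] t 1.9 open 8.81 q7 0.16
{'x': np.float64(-0.34), 'y': np.float64(-0.24), 'z': np.float64(3.83), 'rz': np.float64(0.006)}
{'x': np.float64(-0.34), 'y': np.float64(-0.24), 'z': np.float64(3.83), 'rz': np.float64(0.006)}
{'x': np.float64(-0.34), 'y': np.float64(-0.24), 'z': np.float64(3.83), 'rz': np.float64(0.006)}
```

Request:
send_rows:
  motion:
    - {"x":-0.34,"y":-0.24,"z":3.8,"rx":0,"ry":0,"rz":0.006,"jaw":6}
    - {"x":-0.34,"y":-0.24,"z":3.8,"rx":0,"ry":0,"rz":0.006,"jaw":6}
    - {"x":-0.34,"y":-0.24,"z":3.8,"rx":0,"ry":0,"rz":0.006,"jaw":6}
    - {"x":0,"y":0,"z":0,"rx":0,"ry":0,"rz":0,"jaw":6}
    - {"x":0,"y":0,"z":0,"rx":0,"ry":0,"rz":0,"jaw":6}

```text
clock: 2.4
tool_pos: [0.4985, -0.1825, 0.091]
eef_rot: [0.538, 0.843, -0.0, -0.0]
contact_force: [0.3, -0.2, 0.3]
opening: 0.686
finger_force: 0.0
```

Run:
```python
from h import *
s=snap("wrist","w3"); P=bands(s,.056,(150,20,350,384)); d=P[0]-P[1]
m=P.mean(0)
plan([m[0],m[1],.038],np.arctan2(d[1],d[0]),3)
```

```text
px [260.2 167.5] 336 243 277 163 173
px [258.6 267.4] 248 243 274 263 271
[[ 0.4872 -0.1446  0.056 ]
 [ 0.5167 -0.2088  0.056 ]] len 0.0707 mid [ 0.5019 -0.1767  0.056 ] yaw 2.0013
pos [ 0.4995 -0.1823  0.092 ] yaw 2.0052 tilt(tool rot) [0.0014 0.0011 0.    ] F [-0.3  0.3  0.2] t 2.45 open 6.01 q7 0.01
{'x': np.float64(0.14), 'y': np.float64(0.15), 'z': np.float64(1.8), 'rz': np.float64(0.0013)}
{'x': np.float64(0.14), 'y': np.float64(0.15), 'z': np.float64(1.8), 'rz': np.float64(0.0013)}
{'x': np.float64(0.14), 'y': np.float64(0.15), 'z': np.float64(1.8), 'rz': np.float64(0.0013)}
```

View pics/w3.png

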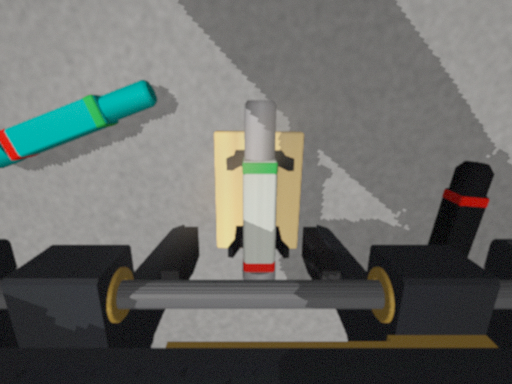

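Gauge centred between the fingers (green band (260,168), red (259,267)); descend and grip.

Request:
send_rows:
  motion:
    - {"x":0.14,"y":0.15,"z":1.3,"rx":0,"ry":0,"rz":0,"jaw":6}
    - {"x":0.14,"y":0.15,"z":1.3,"rx":0,"ry":0,"rz":0,"jaw":6}
    - {"x":0.14,"y":0.15,"z":1.3,"rx":0,"ry":0,"rz":0,"jaw":6}
    - {"x":0,"y":0,"z":1.3,"rx":0,"ry":0,"rz":0,"jaw":6}
    - {"x":0,"y":0,"z":0.1,"rx":0,"ry":0,"rz":0,"jaw":6}

```text
clock: 2.95
tool_pos: [0.5001, -0.1758, 0.036]
eef_rot: [0.537, 0.843, -0.001, -0.001]
contact_force: [-0.1, 0.4, 0.0]
opening: 0.681
finger_force: 0.0
```

Request:
send_rows:
  motion:
    - {"x":0,"y":0,"z":0,"rx":0,"ry":0,"rz":0,"jaw":1.5}
    - {"x":0,"y":0,"z":0,"rx":0,"ry":0,"rz":0,"jaw":1.5}
    - {"x":0,"y":0,"z":0,"rx":0,"ry":0,"rz":0,"jaw":1.5}
    - {"x":0,"y":0,"z":0,"rx":0,"ry":0,"rz":0,"jaw":1.5}
    - {"x":0,"y":0,"z":0,"rx":0,"ry":0,"rz":0,"jaw":1.5}
  grip_force: 40

```text
clock: 3.45
tool_pos: [0.5014, -0.1765, 0.038]
eef_rot: [0.538, 0.843, 0.0, 0.0]
contact_force: [1.6, 0.8, 0.3]
opening: 0.252
finger_force: 0.5
```

Run:
```python
from h import *
for i in range(3): plan([.5,-.1767,.037],2.0,1)
s=snap("wrist"); P=bands(s,.056,(150,20,350,384))
plan([.5,-.1767,.037],2.0,1); print(get_state()['moment'],get_state()['finger_force'])
```

```text
pos [ 0.5014 -0.1765  0.038 ] yaw 2.0056 tilt(tool rot) [0.0008 0.0004 0.    ] F [1.6 0.8 0.3] t 3.45 open 2.22 q7 -0.07
{'x': np.float64(0.04), 'y': np.float64(-0.13), 'z': np.float64(0.1), 'rz': np.float64(0.0056)}
pos [ 0.5014 -0.1765  0.038 ] yaw 2.0056 tilt(tool rot) [0.0008 0.0004 0.    ] F [1.6 0.8 0.3] t 3.45 open 2.22 q7 -0.07
{'x': np.float64(0.04), 'y': np.float64(-0.13), 'z': np.float64(0.1), 'rz': np.float64(0.0056)}
pos [ 0.5014 -0.1765  0.038 ] yaw 2.0056 tilt(tool rot) [0.0008 0.0004 0.    ] F [1.6 0.8 0.3] t 3.45 open 2.22 q7 -0.07
{'x': np.float64(0.04), 'y': np.float64(-0.13), 'z': np.float64(0.1), 'rz': np.float64(0.0056)}
px [250.3 201.5] 675 226 274 195 209
px [250.3 330.4] 421 230 271 324 335
[[ 0.4863 -0.1451  0.056 ]
 [ 0.516  -0.2088  0.056 ]] len 0.0703 mid [ 0.5011 -0.1769  0.056 ] yaw 2.007
pos [ 0.5014 -0.1765  0.038 ] yaw 2.0056 tilt(tool rot) [0.0008 0.0005 0.    ] F [0.3 0.1 1.6] t 3.5 open 2.14 q7 -0.07
{'x': np.float64(0.04), 'y': np.float64(-0.13), 'z': np.float64(0.1), 'rz': np.float64(0.0056)}
[ 0.00404384 -0.13289282 -0.07463044] 40.000032149255276
```

Request:
send_rows:
  motion:
    - {"x":0,"y":0,"z":-1,"rx":0,"ry":0,"rz":0,"jaw":1.5}
    - {"x":0,"y":0,"z":-2,"rx":0,"ry":0,"rz":0,"jaw":1.5}
    - {"x":0,"y":0,"z":-2.5,"rx":0,"ry":0,"rz":0,"jaw":1.5}
    - {"x":0,"y":0,"z":-2.5,"rx":0,"ry":0,"rz":0,"jaw":1.5}
    - {"x":0,"y":0,"z":-1.5,"rx":0,"ry":0,"rz":0,"jaw":1.5}

```text
clock: 4.0
tool_pos: [0.5013, -0.1766, 0.1349]
eef_rot: [0.538, 0.843, 0.0, 0.001]
contact_force: [0.9, 0.0, -1.1]
opening: 0.238
finger_force: 40.0
```

Run:
```python
from h import *
plan([.4655,.05,.128],1.386,10)
```

```text
pos [ 0.5013 -0.1766  0.1349] yaw 2.0056 tilt(tool rot) [0.0012 0.001  0.    ] F [ 0.9  0.  -1.1] t 4.0 open 2.09 q7 0.06
{'x': np.float64(2.21), 'y': np.float64(0.63), 'z': np.float64(0.07), 'rz': np.float64(0.062)}
{'x': np.float64(2.24), 'y': np.float64(0.49), 'z': np.float64(0.07), 'rz': np.float64(0.062)}
{'x': np.float64(2.27), 'y': np.float64(0.35), 'z': np.float64(0.07), 'rz': np.float64(0.062)}
{'x': np.float64(2.28), 'y': np.float64(0.21), 'z': np.float64(0.07), 'rz': np.float64(0.062)}
{'x': np.float64(2.29), 'y': np.float64(0.07), 'z': np.float64(0.07), 'rz': np.float64(0.062)}
{'x': np.float64(2.29), 'y': np.float64(-0.07), 'z': np.float64(0.07), 'rz': np.float64(0.062)}
{'x': np.float64(2.28), 'y': np.float64(-0.21), 'z': np.float64(0.07), 'rz': np.float64(0.062)}
{'x': np.float64(2.27), 'y': np.float64(-0.36), 'z': np.float64(0.07), 'rz': np.float64(0.062)}
{'x': np.float64(2.24), 'y': np.float64(-0.5), 'z': np.float64(0.07), 'rz': np.float64(0.062)}
{'x': np.float64(2.2), 'y': np.float64(-0.63), 'z': np.float64(0.07), 'rz': np.float64(0.062)}
```

Request:
send_rows:
  motion:
    - {"x":2.2,"y":0.63,"z":0.07,"rx":0,"ry":0,"rz":0.062,"jaw":1.5}
    - {"x":2.25,"y":0.5,"z":0.07,"rx":0,"ry":0,"rz":0.062,"jaw":1.5}
    - {"x":2.25,"y":0.35,"z":0.07,"rx":0,"ry":0,"rz":0.062,"jaw":1.5}
    - {"x":2.3,"y":0.2,"z":0.07,"rx":0,"ry":0,"rz":0.062,"jaw":1.5}
    - {"x":2.3,"y":0.07,"z":0.07,"rx":0,"ry":0,"rz":0.062,"jaw":1.5}

```text
clock: 4.5
tool_pos: [0.4826, -0.0623, 0.1298]
eef_rot: [0.663, 0.749, -0.0, 0.0]
contact_force: [-0.2, -0.3, -1.0]
opening: 0.243
finger_force: 40.0
```

Request:
send_rows:
  motion:
    - {"x":2.3,"y":-0.07,"z":0.07,"rx":0,"ry":0,"rz":0.062,"jaw":1.5}
    - {"x":2.3,"y":-0.2,"z":0.07,"rx":0,"ry":0,"rz":0.062,"jaw":1.5}
    - {"x":2.25,"y":-0.35,"z":0.07,"rx":0,"ry":0,"rz":0.062,"jaw":1.5}
    - {"x":2.25,"y":-0.5,"z":0.07,"rx":0,"ry":0,"rz":0.062,"jaw":1.5}
    - {"x":2.2,"y":-0.63,"z":0.07,"rx":0,"ry":0,"rz":0.062,"jaw":1.5}

```text
clock: 5.0
tool_pos: [0.465, 0.0514, 0.1262]
eef_rot: [0.77, 0.638, 0.0, -0.0]
contact_force: [0.3, -0.3, -1.0]
opening: 0.242
finger_force: 40.0
```

Request:
send_rows:
  motion:
    - {"x":0,"y":0,"z":0,"rx":0,"ry":0,"rz":0,"jaw":1.5}
    - {"x":0,"y":0,"z":0,"rx":0,"ry":0,"rz":0,"jaw":1.5}
    - {"x":0,"y":0,"z":0,"rx":0,"ry":0,"rz":0,"jaw":1.5}
    - {"x":0,"y":0,"z":0,"rx":0,"ry":0,"rz":0,"jaw":1.5}
    - {"x":0,"y":0,"z":0,"rx":0,"ry":0,"rz":0,"jaw":1.5}

```text
clock: 5.5
tool_pos: [0.4655, 0.0494, 0.1257]
eef_rot: [0.77, 0.638, -0.0, 0.0]
contact_force: [-0.3, 0.1, -2.1]
opening: 0.248
finger_force: 40.0
```

Run:
```python
from h import *
plan([.4655,.05,.128],1.386,1)
s=snap("wrist","w4")
```

```text
pos [0.4655 0.0494 0.1257] yaw 1.3843 tilt(tool rot) [0.0001 0.0004 0.    ] F [-0.3  0.1 -2.1] t 5.5 open 2.19 q7 -0.81
{'x': np.float64(0.06), 'y': np.float64(-0.01), 'z': np.float64(-0.23), 'rz': np.float64(-0.0017)}
```

View pics/w4.png

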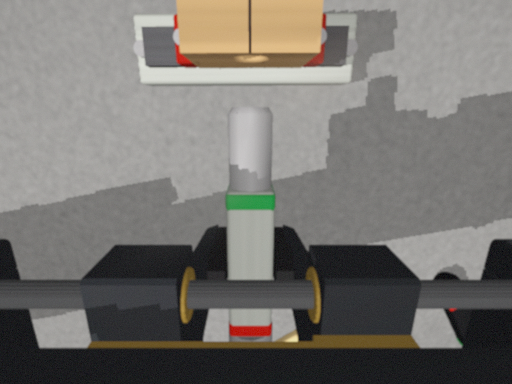

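The picture shows the pencil line near column 249–250 ending at the block's front top edge (row ~52), the hole at (253,58) and the go tip at (250,108), nearly in line.

```bash
cat >> h.py <<'E'
def ori(s):
    im=s['img'].astype(int); r,b=im[...,0],im[...,2]
    return im
E
python3 - <<'E'
from h import *
s=snap("wrist"); im=s['img'].astype(int); g=im.sum(2)
for v in (5,20,35,45):
    row=g[v,240:262]; w=np.clip(np.median(row)-row,0,None); w[w<60]=0; print(v,(np.arange(240,262)*w).sum()/w.sum())
# front top edge: row where brightness drops from top to front face
pts=[]
for u in list(range(190,235,5))+list(range(270,315,5)):
    d=np.diff(g[40:66,u]); pts.append((u,40.5+d.argmin()))
print(pts)
# side edges of top at rows
for v in (10,30,45):
    o=(im[v,:,0]-im[v,:,2]>60)&(im[v,:,1]>100); u=np.where(o)[0]; print(v,u.min(),u.max())
E
```

```text
5 249.57676902536716
20 249.5136612021858
35 249.57452574525746
45 249.5684754521964
[(190, np.float64(53.5)), (195, np.float64(53.5)), (200, np.float64(53.5)), (205, np.float64(53.5)), (210, np.float64(53.5)), (215, np.float64(53.5)), (220, np.float64(53.5)), (225, np.float64(53.5)), (230, np.float64(53.5)), (270, np.float64(53.5)), (275, np.float64(53.5)), (280, np.float64(52.5)), (285, np.float64(52.5)), (290, np.float64(53.5)), (295, np.float64(52.5)), (300, np.float64(52.5)), (305, np.float64(52.5)), (310, np.float64(52.5))]
10 178 321
30 179 320
45 178 321
```

Run:
```python
from h import *
s=snap("wrist")
E=onz(s,[[179,53.7],[321,52.4]],.095); d=E[1]-E[0]; print(E.round(4),np.linalg.norm(d),'edge normal yaw',np.arctan2(d[1],d[0])+np.pi/2)
L=onz(s,[[249.6,5],[249.6,53]],.095); d=L[0]-L[1]; print(L.round(4),'line yaw',np.arctan2(d[1],d[0]))
z=get_state()['tool_pos'][2]+.007
P=bands(s,z+.011,(200,150,300,384))
T=onz(s,[[250.5,108]],z+.004);print(T)
u=np.array([np.cos(1.384),np.sin(1.384)]);n=np.array([-u[1],u[0]])
print('lat line',(L[:,:2]@n),'lat gauge',P[:,:2]@n,'tip',T[:,:2]@n,'tcp',get_state()['tool_pos'][:2]@n,'axial tip, face',T[0,:2]@u,L[1,:2]@u,'tcp',get_state()['tool_pos'][:2]@u)
plan([.4655,.05,.128],1.386,1)
```

```text
[[0.4456 0.1576 0.095 ]
 [0.5213 0.1441 0.095 ]] 0.0769217463747592 edge normal yaw 1.3939614920075494
[[0.4874 0.1731 0.095 ]
 [0.4833 0.1509 0.095 ]] line yaw 1.3852276615749166
px [250.6 201.6] 668 227 274 195 209
px [250.1 330.4] 420 229 271 324 335
[[0.4712 0.0836 0.1437]
 [0.458  0.0147 0.1437]] len 0.0702 mid [0.4646 0.0492 0.1437] yaw 1.3825
[[0.47844781 0.1227704  0.13672264]]
lat line [-0.44679384 -0.4468216 ] lat gauge [-0.44745021 -0.44734665] tip [-0.44732492] tcp -0.44805923157648503 axial tip, face 0.20948817513917153 0.23804104138247606 tcp 0.13551722842690994
pos [0.4654 0.0499 0.1257] yaw 1.3851 tilt(tool rot) [0.     0.0001 0.    ] F [ 0.6  0.6 -2. ] t 5.65 open 2.14 q7 -0.81
{'x': np.float64(0.01), 'y': np.float64(0.01), 'z': np.float64(-0.23), 'rz': np.float64(-0.0009)}
```

Request:
send_rows:
  motion:
    - {"x":0,"y":-0.06,"z":1.5,"rx":0,"ry":0,"rz":-0.003,"jaw":1.5}
    - {"x":0,"y":0,"z":1.9,"rx":0,"ry":0,"rz":0,"jaw":1.5}
    - {"x":0,"y":0,"z":1.9,"rx":0,"ry":0,"rz":0,"jaw":1.5}
    - {"x":0,"y":0,"z":0.47,"rx":0,"ry":0,"rz":0,"jaw":1.5}
    - {"x":0,"y":0,"z":0,"rx":0,"ry":0,"rz":0,"jaw":1.5}

```text
clock: 6.15
tool_pos: [0.4644, 0.0504, 0.0676]
eef_rot: [0.768, 0.64, -0.001, -0.0]
contact_force: [-0.2, 0.3, -1.2]
opening: 0.248
finger_force: 40.0
```

Request:
send_rows:
  motion:
    - {"x":0,"y":0,"z":0,"rx":0,"ry":0,"rz":0,"jaw":1.5}
    - {"x":0,"y":0,"z":0,"rx":0,"ry":0,"rz":0,"jaw":1.5}
    - {"x":0,"y":0,"z":0,"rx":0,"ry":0,"rz":0,"jaw":1.5}
    - {"x":0,"y":0,"z":0,"rx":0,"ry":0,"rz":0,"jaw":1.5}
    - {"x":0,"y":0,"z":0,"rx":0,"ry":0,"rz":0,"jaw":1.5}

```text
clock: 6.65
tool_pos: [0.465, 0.0505, 0.0683]
eef_rot: [0.768, 0.64, 0.0, 0.0]
contact_force: [-0.6, 0.2, -1.5]
opening: 0.244
finger_force: 40.0
```

Run:
```python
from h import *
s=snap("wrist","w5"); t=snap("side","s5"); im=s['img'].astype(int); g=im.sum(2)
us=[]
for v in range(2,20,4):
    row=g[v,235:267]; w=np.clip(np.median(row)-row,0,None); w[w<60]=0; us.append([(np.arange(235,267)*w).sum()/max(w.sum(),1),v])
print(np.round(us,1))
st=get_state(); z=st['tool_pos'][2]+.007
P=bands(s,z+.011,(200,130,300,384)); L=onz(s,us,.095)
u=np.array([np.cos(1.386),np.sin(1.386)]);n=np.array([-u[1],u[0]])
print('lat line',L[:,:2]@n,'gauge',P[:,:2]@n,'tcp',st['tool_pos'][:2]@n,'axial',st['tool_pos'][:2]@u)
plan([.4655,.05,.068],1.386,1)
```

```text
[[252.6   2. ]
 [252.6   6. ]
 [252.6  10. ]
 [252.6  14. ]
 [252.6  18. ]]
px [250.7 201.6] 663 227 274 195 209
px [250.  330.3] 423 229 271 324 336
[[0.4706 0.0843 0.0861]
 [0.4576 0.0152 0.0861]] len 0.0703 mid [0.4641 0.0498 0.0861] yaw 1.3852
lat line [-0.44738985 -0.4473964  -0.44741279 -0.44742096 -0.44741548] gauge [-0.44707344 -0.44701769] tcp -0.447684061982519 axial 0.13503278257649404
pos [0.4649 0.0505 0.0681] yaw 1.3888 tilt(tool rot) [ 0.0003 -0.      0.    ] F [ 0.6  0.1 -2.2] t 6.75 open 2.14 q7 -0.84
{'x': np.float64(-0.04), 'y': np.float64(0.07), 'z': np.float64(0.01), 'rz': np.float64(0.0028)}
```

View pics/w5.png

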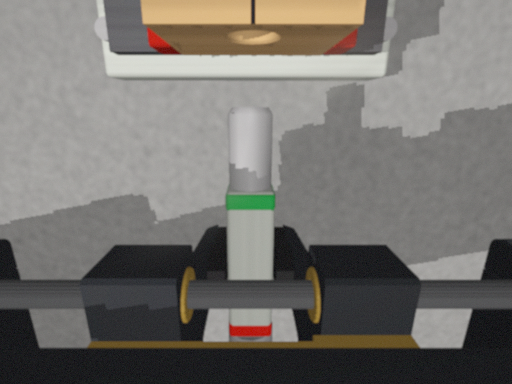

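Request:
send_rows:
  motion:
    - {"x":0.6,"y":0.02,"z":0,"rx":0,"ry":0,"rz":0,"jaw":1.5}
    - {"x":0.8,"y":0,"z":0,"rx":0,"ry":0,"rz":0,"jaw":1.5}
    - {"x":0.7,"y":0,"z":0,"rx":0,"ry":0,"rz":0,"jaw":1.5}
    - {"x":0.3,"y":0,"z":0,"rx":0,"ry":0,"rz":0,"jaw":1.5}
    - {"x":0.1,"y":0,"z":0,"rx":0,"ry":0,"rz":0,"jaw":1.5}

```text
clock: 7.25
tool_pos: [0.4696, 0.0759, 0.068]
eef_rot: [0.768, 0.64, 0.0, -0.0]
contact_force: [-0.0, -0.4, -1.2]
opening: 0.251
finger_force: 40.0
```

Request:
send_rows:
  motion:
    - {"x":0.1,"y":0,"z":0,"rx":0,"ry":0,"rz":0,"jaw":1.5}
    - {"x":0.1,"y":0,"z":0,"rx":0,"ry":0,"rz":0,"jaw":1.5}
    - {"x":0.1,"y":0,"z":0,"rx":0,"ry":0,"rz":0,"jaw":1.5}
    - {"x":0.1,"y":0,"z":0,"rx":0,"ry":0,"rz":0,"jaw":1.5}
    - {"x":0.1,"y":0,"z":0,"rx":0,"ry":0,"rz":0,"jaw":1.5}

```text
clock: 7.75
tool_pos: [0.4705, 0.0799, 0.068]
eef_rot: [0.769, 0.64, -0.0, 0.0]
contact_force: [0.5, -0.3, -0.9]
opening: 0.243
finger_force: 40.0
```

```bash
cat >> h.py <<'E'
def axial(yaw=1.387):
    st=get_state(); u=np.array([np.cos(yaw),np.sin(yaw)]);n=np.array([-u[1],u[0]]);p=st['tool_pos']
    f=st['contact_force']; print('axial',(p[:2]@u).round(4),'lat',(p[:2]@n).round(4),'z',p[2].round(4),'F ax/lat/z',(f[:2]@u).round(1),(f[:2]@n).round(1),f[2].round(1),'M',st['moment'].round(2),'t',st['clock'])
E
python3 -c "
from h import *
axial()"
```

```text
axial 0.1645 lat -0.4479 z 0.068 F ax/lat/z -0.2 -0.5 -0.9 M [-0.04 -0.04  0.02] t 7.75
```

Request:
send_rows:
  motion:
    - {"x":0.1,"y":0,"z":0,"rx":0,"ry":0,"rz":0,"jaw":1.5}
    - {"x":0.1,"y":0,"z":0,"rx":0,"ry":0,"rz":0,"jaw":1.5}
    - {"x":0.1,"y":0,"z":0,"rx":0,"ry":0,"rz":0,"jaw":1.5}
    - {"x":0.1,"y":0,"z":0,"rx":0,"ry":0,"rz":0,"jaw":1.5}
    - {"x":0.1,"y":0,"z":0,"rx":0,"ry":0,"rz":0,"jaw":1.5}

```text
clock: 8.25
tool_pos: [0.4714, 0.0849, 0.068]
eef_rot: [0.768, 0.64, 0.0, 0.0]
contact_force: [1.0, -1.3, -2.1]
opening: 0.24
finger_force: 40.0
```

```bash
python3 -c "
from h import *
axial()"
```

```text
axial 0.1696 lat -0.4479 z 0.068 F ax/lat/z -1.1 -1.2 -2.1 M [-0.09 -0.17 -0.04] t 8.25
```

Request:
send_rows:
  motion:
    - {"x":0.1,"y":0,"z":0,"rx":0,"ry":0,"rz":0,"jaw":1.5}
    - {"x":0.1,"y":0,"z":0,"rx":0,"ry":0,"rz":0,"jaw":1.5}
    - {"x":0.1,"y":0,"z":0,"rx":0,"ry":0,"rz":0,"jaw":1.5}
    - {"x":0.1,"y":0,"z":0,"rx":0,"ry":0,"rz":0,"jaw":1.5}
    - {"x":0.1,"y":0,"z":0,"rx":0,"ry":0,"rz":0,"jaw":1.5}

```text
clock: 8.75
tool_pos: [0.4723, 0.0898, 0.068]
eef_rot: [0.768, 0.64, 0.0, 0.0]
contact_force: [1.0, -0.0, -1.3]
opening: 0.245
finger_force: 40.0
```

```bash
python3 -c "
from h import *
axial()"
```

```text
axial 0.1746 lat -0.448 z 0.068 F ax/lat/z 0.2 -1.0 -1.3 M [-0.14 -0.2  -0.02] t 8.75
```

Request:
send_rows:
  motion:
    - {"x":0.2,"y":0,"z":0,"rx":0,"ry":0,"rz":0,"jaw":1.5}
    - {"x":0.2,"y":0,"z":0,"rx":0,"ry":0,"rz":0,"jaw":1.5}
    - {"x":0.2,"y":0,"z":0,"rx":0,"ry":0,"rz":0,"jaw":1.5}
    - {"x":0.2,"y":0,"z":0,"rx":0,"ry":0,"rz":0,"jaw":1.5}
    - {"x":0.2,"y":0,"z":0,"rx":0,"ry":0,"rz":0,"jaw":1.5}

```text
clock: 9.25
tool_pos: [0.4741, 0.0998, 0.068]
eef_rot: [0.768, 0.64, 0.0, 0.0]
contact_force: [1.1, -1.2, -0.1]
opening: 0.244
finger_force: 40.0
```

```bash
python3 -c "
from h import *
axial()"
```

```text
axial 0.1848 lat -0.4479 z 0.068 F ax/lat/z -1.0 -1.3 -0.1 M [-0.25 -0.22 -0.03] t 9.25
```

Request:
send_rows:
  motion:
    - {"x":0.2,"y":0,"z":0,"rx":0,"ry":0,"rz":0,"jaw":1.5}
    - {"x":0.2,"y":0,"z":0,"rx":0,"ry":0,"rz":0,"jaw":1.5}
    - {"x":0.2,"y":0,"z":0,"rx":0,"ry":0,"rz":0,"jaw":1.5}
    - {"x":0.2,"y":0,"z":0,"rx":0,"ry":0,"rz":0,"jaw":1.5}
    - {"x":0.2,"y":0,"z":0,"rx":0,"ry":0,"rz":0,"jaw":1.5}

```text
clock: 9.75
tool_pos: [0.4759, 0.1096, 0.068]
eef_rot: [0.768, 0.64, -0.0, 0.0]
contact_force: [1.4, -0.9, -1.0]
opening: 0.247
finger_force: 40.0
```

Request:
send_rows:
  motion:
    - {"x":0.05,"y":0,"z":0,"rx":0,"ry":0,"rz":0,"jaw":1.5}
    - {"x":0.05,"y":0,"z":0,"rx":0,"ry":0,"rz":0,"jaw":1.5}
    - {"x":0.05,"y":0,"z":0,"rx":0,"ry":0,"rz":0,"jaw":1.5}
    - {"x":0.05,"y":0,"z":0,"rx":0,"ry":0,"rz":0,"jaw":1.5}
    - {"x":0.05,"y":0,"z":0,"rx":0,"ry":0,"rz":0,"jaw":1.5}

```text
clock: 10.25
tool_pos: [0.4763, 0.1118, 0.068]
eef_rot: [0.768, 0.64, -0.0, 0.0]
contact_force: [1.2, -1.7, -2.6]
opening: 0.244
finger_force: 40.0
```

```bash
python3 -c "
from h import *
axial()"
```

```text
axial 0.197 lat -0.4479 z 0.068 F ax/lat/z -1.5 -1.5 -2.6 M [-0.35 -0.31 -0.08] t 10.25
```

Request:
send_rows:
  motion:
    - {"x":0.05,"y":0,"z":0,"rx":0,"ry":0,"rz":0,"jaw":1.5}
    - {"x":0.05,"y":0,"z":0,"rx":0,"ry":0,"rz":0,"jaw":1.5}
    - {"x":0.05,"y":0,"z":0,"rx":0,"ry":0,"rz":0,"jaw":1.5}
    - {"x":0.03,"y":0,"z":0,"rx":0,"ry":0,"rz":0,"jaw":1.5}
    - {"x":0.0,"y":0,"z":0,"rx":0,"ry":0,"rz":0,"jaw":1.5}

```text
clock: 10.75
tool_pos: [0.4765, 0.1129, 0.068]
eef_rot: [0.769, 0.64, -0.001, 0.0]
contact_force: [1.2, -4.2, -1.5]
opening: 0.244
finger_force: 40.0
```

```bash
python3 -c "
from h import *
axial()"
```

```text
axial 0.1981 lat -0.4479 z 0.068 F ax/lat/z -3.9 -2.0 -1.5 M [-0.83 -0.4  -0.1 ] t 10.75
```

Request:
send_rows:
  motion:
    - {"x":0.03,"y":0,"z":0,"rx":0,"ry":0,"rz":0,"jaw":1.5}
    - {"x":0.03,"y":0,"z":0,"rx":0,"ry":0,"rz":0,"jaw":1.5}
    - {"x":0.0,"y":0,"z":0,"rx":0,"ry":0,"rz":0,"jaw":1.5}
    - {"x":0.0,"y":0,"z":0,"rx":0,"ry":0,"rz":0,"jaw":1.5}
    - {"x":0.0,"y":0,"z":0,"rx":0,"ry":0,"rz":0,"jaw":1.5}

```text
clock: 11.25
tool_pos: [0.4765, 0.1129, 0.068]
eef_rot: [0.769, 0.639, -0.001, 0.001]
contact_force: [2.4, -5.3, -0.5]
opening: 0.243
finger_force: 40.0
```

```bash
python3 -c "
from h import *
axial()
s=snap('wrist','w6'); t=snap('side'); c=t['img'][215:305,190:290]
cv2.imwrite('pics/w6.png',np.hstack([cv2.resize(s['img'],(400,300)),cv2.resize(c,(400,300))])[:,:,::-1])"
```

```text
axial 0.1981 lat -0.4478 z 0.068 F ax/lat/z -4.7 -3.3 -0.5 M [-1.07 -0.34 -0.07] t 11.25
```

View pics/w6.png

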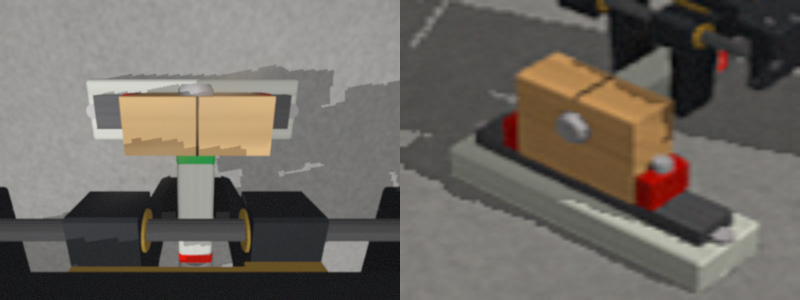

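Seated: shoulder on the face, tip out of the far side (side crop (572,127)). Draw out, then lift over the block.

Request:
send_rows:
  motion:
    - {"x":-0.3,"y":0.02,"z":0,"rx":0,"ry":0,"rz":0,"jaw":1.5}
    - {"x":-0.7,"y":0,"z":0,"rx":0,"ry":0,"rz":0,"jaw":1.5}
    - {"x":-1.0,"y":0,"z":0,"rx":0,"ry":0,"rz":0,"jaw":1.5}
    - {"x":-1.0,"y":0,"z":0,"rx":0,"ry":0,"rz":0,"jaw":1.5}
    - {"x":-1.0,"y":0,"z":0,"rx":0,"ry":0,"rz":0,"jaw":1.5}

```text
clock: 11.85
tool_pos: [0.469, 0.0737, 0.068]
eef_rot: [0.768, 0.64, -0.001, -0.0]
contact_force: [0.6, 0.2, -1.1]
opening: 0.244
finger_force: 40.0
```

Request:
send_rows:
  motion:
    - {"x":-1.0,"y":0,"z":0,"rx":0,"ry":0,"rz":0,"jaw":1.5}
    - {"x":-0.5,"y":0,"z":0,"rx":0,"ry":0,"rz":0,"jaw":1.5}
    - {"x":0,"y":0,"z":-2.0,"rx":0,"ry":0,"rz":0,"jaw":1.5}
    - {"x":0,"y":0,"z":-2.5,"rx":0,"ry":0,"rz":0,"jaw":1.5}
    - {"x":0,"y":0,"z":-2.0,"rx":0,"ry":0,"rz":0,"jaw":1.5}

```text
clock: 12.35
tool_pos: [0.4666, 0.0598, 0.1339]
eef_rot: [0.768, 0.64, -0.0, -0.0]
contact_force: [0.3, 0.9, -1.7]
opening: 0.242
finger_force: 40.0
```

Run:
```python
from h import *
axial()
s=snap('wrist'); st=get_state(); P=bands(s,st['tool_pos'][2]+.018,(200,130,300,384))
plan([.504,.259,.133],1.388,1)
```

```text
axial 0.1441 lat -0.4478 z 0.1339 F ax/lat/z 0.9 -0.1 -1.7 M [-0.03 -0.12 -0.01] t 12.35
px [250.7 201.6] 664 227 274 195 209
px [250.2 330.4] 417 229 271 325 335
[[0.4724 0.0945 0.1542]
 [0.4598 0.0268 0.1542]] len 0.0688 mid [0.4661 0.0607 0.1542] yaw 1.3867
pos [0.468  0.06   0.1362] yaw 1.3885 tilt(tool rot) [ 0.0036 -0.0013  0.    ] F [-0.1 -0.7  1.2] t 12.4 open 2.15 q7 -0.81
{'x': np.float64(20.23), 'y': np.float64(-0.06), 'z': np.float64(0.32), 'rz': np.float64(0.0005)}
```

Request:
send_rows:
  motion:
    - {"x":1.5,"y":0,"z":0,"rx":0,"ry":0,"rz":0,"jaw":1.5}
    - {"x":2.3,"y":0,"z":0,"rx":0,"ry":0,"rz":0,"jaw":1.5}
    - {"x":2.3,"y":0,"z":0,"rx":0,"ry":0,"rz":0,"jaw":1.5}
    - {"x":2.3,"y":0,"z":0,"rx":0,"ry":0,"rz":0,"jaw":1.5}
    - {"x":2.3,"y":0,"z":0,"rx":0,"ry":0,"rz":0,"jaw":1.5}

```text
clock: 12.9
tool_pos: [0.4857, 0.1675, 0.1316]
eef_rot: [0.768, 0.64, -0.001, -0.001]
contact_force: [0.2, 0.2, -2.1]
opening: 0.243
finger_force: 40.0
```

Request:
send_rows:
  motion:
    - {"x":2.3,"y":0,"z":0,"rx":0,"ry":0,"rz":0,"jaw":1.5}
    - {"x":2.3,"y":0,"z":0,"rx":0,"ry":0,"rz":0,"jaw":1.5}
    - {"x":2.3,"y":0,"z":0,"rx":0,"ry":0,"rz":0,"jaw":1.5}
    - {"x":2.0,"y":0,"z":0,"rx":0,"ry":0,"rz":0,"jaw":1.5}
    - {"x":0.8,"y":0,"z":0,"rx":0,"ry":0,"rz":0,"jaw":1.5}

```text
clock: 13.4
tool_pos: [0.5029, 0.2647, 0.1317]
eef_rot: [0.767, 0.641, 0.0, -0.001]
contact_force: [-0.1, -0.3, -0.8]
opening: 0.249
finger_force: 40.0
```

Request:
send_rows:
  motion:
    - {"x":0,"y":0,"z":0,"rx":0,"ry":0,"rz":0,"jaw":1.5}
    - {"x":0,"y":0,"z":0,"rx":0,"ry":0,"rz":0,"jaw":1.5}
    - {"x":0,"y":0,"z":0,"rx":0,"ry":0,"rz":0,"jaw":1.5}
    - {"x":0,"y":0,"z":0,"rx":0,"ry":0,"rz":0,"jaw":1.5}
    - {"x":0,"y":0,"z":0,"rx":0,"ry":0,"rz":0,"jaw":1.5}

```text
clock: 13.9
tool_pos: [0.504, 0.26, 0.133]
eef_rot: [0.769, 0.64, -0.0, 0.0]
contact_force: [-0.2, 0.3, -1.7]
opening: 0.243
finger_force: 40.0
```

Run:
```python
from h import *
axial()
u=np.array([np.cos(1.387),np.sin(1.387)]);n=np.array([-u[1],u[0]])
t=.347*u-.4479*n
plan([t[0],t[1],.068],1.388,4)
print(get_state()['q'].round(2))
```

```text
axial 0.3477 lat -0.448 z 0.133 F ax/lat/z 0.3 0.2 -1.7 M [-0.01 -0.06 -0.03] t 13.9
pos [0.504 0.26  0.133] yaw 1.3877 tilt(tool rot) [0.0001 0.0005 0.    ] F [-0.2  0.3 -1.7] t 13.9 open 2.14 q7 -1.02
{'x': np.float64(-0.02), 'y': np.float64(-0.0), 'z': np.float64(1.63), 'rz': np.float64(-0.0001)}
{'x': np.float64(-0.02), 'y': np.float64(-0.0), 'z': np.float64(1.63), 'rz': np.float64(-0.0001)}
{'x': np.float64(-0.02), 'y': np.float64(-0.0), 'z': np.float64(1.63), 'rz': np.float64(-0.0001)}
{'x': np.float64(-0.02), 'y': np.float64(-0.0), 'z': np.float64(1.63), 'rz': np.float64(-0.0001)}
[-0.43  0.78 -0.21  1.84  0.29  0.55 -1.02]
```

Request:
send_rows:
  motion:
    - {"x":0,"y":0,"z":1.7,"rx":0,"ry":0,"rz":0,"jaw":1.5}
    - {"x":0,"y":0,"z":2.0,"rx":0,"ry":0,"rz":0,"jaw":1.5}
    - {"x":0,"y":0,"z":2.0,"rx":0,"ry":0,"rz":0,"jaw":1.5}
    - {"x":0,"y":0,"z":0.8,"rx":0,"ry":0,"rz":0,"jaw":1.5}
    - {"x":0,"y":0,"z":0,"rx":0,"ry":0,"rz":0,"jaw":1.5}

```text
clock: 14.4
tool_pos: [0.5033, 0.2602, 0.0672]
eef_rot: [0.768, 0.64, -0.001, -0.0]
contact_force: [-1.2, -0.6, -1.7]
opening: 0.243
finger_force: 40.0
```

Request:
send_rows:
  motion:
    - {"x":0,"y":0,"z":0,"rx":0,"ry":0,"rz":0,"jaw":1.5}
    - {"x":-0.4,"y":0,"z":0,"rx":0,"ry":0,"rz":0,"jaw":1.5}
    - {"x":-0.4,"y":0,"z":0,"rx":0,"ry":0,"rz":0,"jaw":1.5}
    - {"x":-0.3,"y":0,"z":0,"rx":0,"ry":0,"rz":0,"jaw":1.5}
    - {"x":0,"y":0,"z":0,"rx":0,"ry":0,"rz":0,"jaw":1.5}

```text
clock: 14.9
tool_pos: [0.502, 0.249, 0.0683]
eef_rot: [0.769, 0.64, -0.0, 0.0]
contact_force: [0.3, -0.5, -1.4]
opening: 0.248
finger_force: 40.0
```

Request:
send_rows:
  motion:
    - {"x":0,"y":0,"z":0,"rx":0,"ry":0,"rz":0,"jaw":1.5}
    - {"x":0,"y":0,"z":0,"rx":0,"ry":0,"rz":0,"jaw":1.5}
    - {"x":0,"y":0,"z":0,"rx":0,"ry":0,"rz":0,"jaw":1.5}
    - {"x":0,"y":0,"z":0,"rx":0,"ry":0,"rz":0,"jaw":1.5}
    - {"x":0,"y":0,"z":0,"rx":0,"ry":0,"rz":0,"jaw":1.5}

```text
clock: 15.4
tool_pos: [0.5019, 0.2501, 0.0679]
eef_rot: [0.768, 0.64, -0.0, 0.0]
contact_force: [-0.9, -0.4, -2.2]
opening: 0.243
finger_force: 40.0
```

Run:
```python
from h import *
axial(); plan([.5,.25,.068],1.387,1)
t=snap('side'); print(bands(snap('wrist'),get_state()['tool_pos'][2]+.018,(200,130,300,384)).round(4))
cv2.imwrite('pics/w7.png',cv2.resize(t['img'][195:315,180:340],None,fx=5,fy=5)[:,:,::-1])
```

```text
axial 0.3376 lat -0.4478 z 0.0679 F ax/lat/z -0.6 0.9 -2.2 M [ 0.01 -0.07 -0.03] t 15.4
pos [0.5019 0.2501 0.0679] yaw 1.389 tilt(tool rot) [0. 0. 0.] F [-0.9 -0.4 -2.2] t 15.4 open 2.14 q7 -1.04
{'x': np.float64(-0.04), 'y': np.float64(-0.19), 'z': np.float64(-0.01), 'rz': np.float64(0.002)}
px [250.5 201.7] 652 227 274 195 209
px [249.8 330.7] 473 228 271 324 336
[[0.5074 0.2839 0.086 ]
 [0.4945 0.2148 0.086 ]] len 0.0704 mid [0.501  0.2493 0.086 ] yaw 1.3856
[[0.5074 0.2839 0.086 ]
 [0.4945 0.2148 0.086 ]]
```

View pics/w7.png

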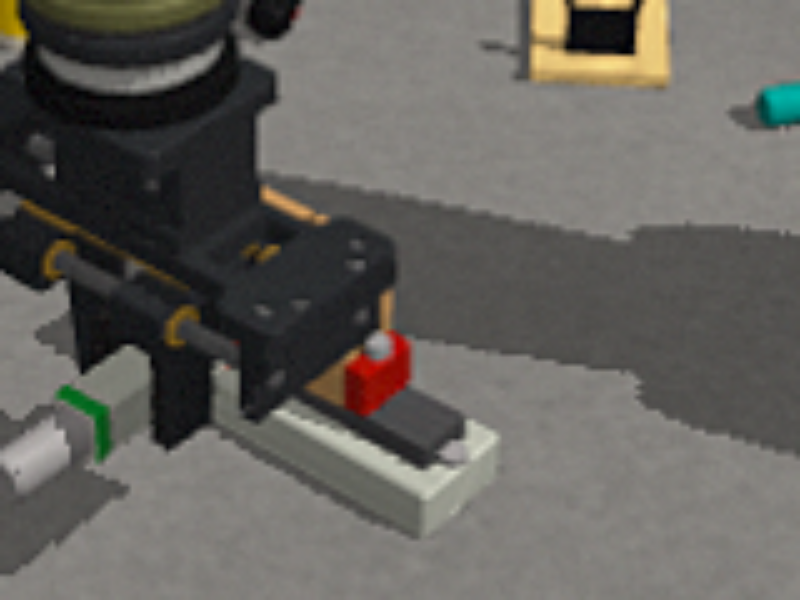

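The side crop shows the gauge held level behind the block (green band at (85,420)), clear of the face. Approach slowly.

Request:
send_rows:
  motion:
    - {"x":-0.2,"y":0,"z":0,"rx":0,"ry":0,"rz":0,"jaw":1.5}
    - {"x":-0.2,"y":0,"z":0,"rx":0,"ry":0,"rz":0,"jaw":1.5}
    - {"x":-0.15,"y":0,"z":0,"rx":0,"ry":0,"rz":0,"jaw":1.5}
    - {"x":-0.1,"y":0,"z":0,"rx":0,"ry":0,"rz":0,"jaw":1.5}
    - {"x":-0.1,"y":0,"z":0,"rx":0,"ry":0,"rz":0,"jaw":1.5}

```text
clock: 16.0
tool_pos: [0.5006, 0.2424, 0.068]
eef_rot: [0.768, 0.64, -0.0, 0.0]
contact_force: [0.6, 0.7, -1.8]
opening: 0.246
finger_force: 40.0
```

```bash
python3 -c "
from h import *
axial()"
```

```text
axial 0.3298 lat -0.4478 z 0.068 F ax/lat/z 0.8 -0.4 -1.8 M [-0.07 -0.04  0.06] t 16.0
```

Request:
send_rows:
  motion:
    - {"x":-0.05,"y":0,"z":0,"rx":0,"ry":0,"rz":0,"jaw":1.5}
    - {"x":-0.05,"y":0,"z":0,"rx":0,"ry":0,"rz":0,"jaw":1.5}
    - {"x":-0.04,"y":0,"z":0,"rx":0,"ry":0,"rz":0,"jaw":1.5}
    - {"x":-0.04,"y":0,"z":0,"rx":0,"ry":0,"rz":0,"jaw":1.5}
    - {"x":0,"y":0,"z":0,"rx":0,"ry":0,"rz":0,"jaw":1.5}

```text
clock: 16.5
tool_pos: [0.5005, 0.2412, 0.0681]
eef_rot: [0.768, 0.64, 0.0, -0.0]
contact_force: [0.9, 0.3, -1.7]
opening: 0.24
finger_force: 40.0
```

```bash
python3 -c "
from h import *
axial()"
```

```text
axial 0.3286 lat -0.448 z 0.0681 F ax/lat/z 0.5 -0.8 -1.7 M [ 0.17 -0.19 -0.01] t 16.5
```

Request:
send_rows:
  motion:
    - {"x":-0.03,"y":0,"z":0,"rx":0,"ry":0,"rz":0,"jaw":1.5}
    - {"x":-0.03,"y":0,"z":0,"rx":0,"ry":0,"rz":0,"jaw":1.5}
    - {"x":-0.02,"y":0,"z":0,"rx":0,"ry":0,"rz":0,"jaw":1.5}
    - {"x":0,"y":0,"z":0,"rx":0,"ry":0,"rz":0,"jaw":1.5}
    - {"x":0,"y":0,"z":0,"rx":0,"ry":0,"rz":0,"jaw":1.5}

```text
clock: 17.0
tool_pos: [0.5005, 0.2409, 0.0682]
eef_rot: [0.768, 0.64, 0.001, -0.0]
contact_force: [2.2, 3.1, -1.5]
opening: 0.245
finger_force: 40.0
```

```bash
python3 -c "
from h import *
axial()"
```

```text
axial 0.3283 lat -0.448 z 0.0682 F ax/lat/z 3.5 -1.6 -1.5 M [ 0.62 -0.42  0.02] t 17.0
```

Request:
send_rows:
  motion:
    - {"x":-0.04,"y":0.02,"z":0,"rx":0,"ry":0,"rz":0,"jaw":1.5}
    - {"x":-0.03,"y":0,"z":0,"rx":0,"ry":0,"rz":0,"jaw":1.5}
    - {"x":-0.03,"y":0,"z":0,"rx":0,"ry":0,"rz":0,"jaw":1.5}
    - {"x":0,"y":0,"z":0,"rx":0,"ry":0,"rz":0,"jaw":1.5}
    - {"x":0,"y":0,"z":0,"rx":0,"ry":0,"rz":0,"jaw":1.5}

```text
clock: 17.5
tool_pos: [0.5006, 0.2405, 0.0682]
eef_rot: [0.768, 0.64, 0.001, -0.0]
contact_force: [0.9, 5.5, -1.5]
opening: 0.247
finger_force: 40.0
```

```bash
python3 -c "
from h import *
axial()"
```

```text
axial 0.328 lat -0.4482 z 0.0682 F ax/lat/z 5.6 0.1 -1.5 M [ 1.02 -0.39  0.01] t 17.5
```

Request:
send_rows:
  motion:
    - {"x":-0.04,"y":0,"z":0,"rx":0,"ry":0,"rz":0,"jaw":1.5}
    - {"x":-0.04,"y":0,"z":0,"rx":0,"ry":0,"rz":0,"jaw":1.5}
    - {"x":0,"y":0,"z":0,"rx":0,"ry":0,"rz":0,"jaw":1.5}
    - {"x":0,"y":0,"z":0,"rx":0,"ry":0,"rz":0,"jaw":1.5}
    - {"x":0,"y":0,"z":0,"rx":0,"ry":0,"rz":0,"jaw":1.5}

```text
clock: 18.0
tool_pos: [0.5006, 0.2404, 0.0683]
eef_rot: [0.768, 0.64, 0.002, -0.001]
contact_force: [2.9, 5.7, -2.0]
opening: 0.242
finger_force: 40.0
```

Request:
send_rows:
  motion:
    - {"x":0,"y":0,"z":0,"rx":0,"ry":0,"rz":0,"jaw":1.5}
    - {"x":0,"y":0,"z":0,"rx":0,"ry":0,"rz":0,"jaw":1.5}
    - {"x":0,"y":0,"z":0,"rx":0,"ry":0,"rz":0,"jaw":1.5}
    - {"x":0,"y":0,"z":0,"rx":0,"ry":0,"rz":0,"jaw":1.5}
    - {"x":0,"y":0,"z":0,"rx":0,"ry":0,"rz":0,"jaw":1.5}

```text
clock: 18.5
tool_pos: [0.5006, 0.2405, 0.0683]
eef_rot: [0.768, 0.64, 0.002, -0.001]
contact_force: [1.6, 6.3, -2.0]
opening: 0.249
finger_force: 40.0
```

```bash
python3 -c "
from h import *
axial()
for i in range(4): bands(snap('wrist'),.086,(200,130,300,384)) if i==0 else snap('wrist'); axial()
plan([.5,.24,.068],1.387,1)"
```

```text
axial 0.3279 lat -0.4482 z 0.0683 F ax/lat/z 6.5 -0.4 -2.0 M [ 1.3  -0.46  0.  ] t 18.5
px [250.3 201.6] 655 227 274 195 209
px [249.8 330.6] 473 228 271 324 336
[[0.506  0.2742 0.086 ]
 [0.4931 0.205  0.086 ]] len 0.0704 mid [0.4996 0.2396 0.086 ] yaw 1.3871
axial 0.3279 lat -0.4482 z 0.0683 F ax/lat/z 6.3 0.1 -2.1 M [ 1.26 -0.52  0.01] t 18.55
axial 0.3279 lat -0.4482 z 0.0683 F ax/lat/z 6.5 -0.6 -2.0 M [ 1.22 -0.39 -0.02] t 18.6
axial 0.3279 lat -0.4482 z 0.0683 F ax/lat/z 6.7 0.1 -1.9 M [ 1.24 -0.41  0.03] t 18.65
axial 0.3279 lat -0.4482 z 0.0683 F ax/lat/z 7.0 -1.4 -2.0 M [ 1.17 -0.46  0.01] t 18.7
pos [0.5006 0.2404 0.0683] yaw 1.39 tilt(tool rot) [ 0.0013 -0.0039  0.    ] F [ 2.6  6.6 -2. ] t 18.7 open 2.16 q7 -1.03
{'x': np.float64(-0.05), 'y': np.float64(-0.05), 'z': np.float64(0.03), 'rz': np.float64(0.003)}
```

Request:
send_rows:
  motion:
    - {"x":-0.04,"y":0,"z":0,"rx":0,"ry":0,"rz":0,"jaw":1.5}
    - {"x":-0.03,"y":0,"z":0,"rx":0,"ry":0,"rz":0,"jaw":1.5}
    - {"x":0,"y":0,"z":0,"rx":0,"ry":0,"rz":0,"jaw":1.5}
    - {"x":0,"y":0,"z":0,"rx":0,"ry":0,"rz":0,"jaw":1.5}
    - {"x":0,"y":0,"z":0,"rx":0,"ry":0,"rz":0,"jaw":1.5}

```text
clock: 19.2
tool_pos: [0.5006, 0.2404, 0.0684]
eef_rot: [0.768, 0.641, 0.002, -0.001]
contact_force: [2.1, 7.3, -2.2]
opening: 0.244
finger_force: 40.0
```

Request:
send_rows:
  motion:
    - {"x":0,"y":0,"z":0,"rx":0,"ry":0,"rz":0,"jaw":1.5}
    - {"x":0,"y":0,"z":0,"rx":0,"ry":0,"rz":0,"jaw":1.5}
    - {"x":0,"y":0,"z":0,"rx":0,"ry":0,"rz":0,"jaw":1.5}
    - {"x":0,"y":0,"z":0,"rx":0,"ry":0,"rz":0,"jaw":1.5}
    - {"x":0,"y":0,"z":0,"rx":0,"ry":0,"rz":0,"jaw":1.5}

```text
clock: 19.7
tool_pos: [0.5007, 0.2404, 0.0684]
eef_rot: [0.768, 0.641, 0.002, -0.001]
contact_force: [1.2, 7.6, -2.4]
opening: 0.244
finger_force: 40.0
```

Request:
send_rows:
  motion:
    - {"x":0,"y":0,"z":0,"rx":0,"ry":0,"rz":0,"jaw":1.5}
    - {"x":0,"y":0,"z":0,"rx":0,"ry":0,"rz":0,"jaw":1.5}
    - {"x":0,"y":0,"z":0,"rx":0,"ry":0,"rz":0,"jaw":1.5}
    - {"x":0,"y":0,"z":0,"rx":0,"ry":0,"rz":0,"jaw":1.5}
    - {"x":0,"y":0,"z":0,"rx":0,"ry":0,"rz":0,"jaw":1.5}

```text
clock: 20.2
tool_pos: [0.5006, 0.2404, 0.0684]
eef_rot: [0.768, 0.64, 0.002, -0.001]
contact_force: [2.3, 8.0, -1.8]
opening: 0.239
finger_force: 40.0
```

```bash
python3 -c "
from h import *
axial()"
```

```text
axial 0.3279 lat -0.4483 z 0.0684 F ax/lat/z 8.3 -0.8 -1.8 M [ 1.41 -0.44 -0.  ] t 20.2
```

Refused at ~8 N. Back off, lift and carry back.

Request:
send_rows:
  motion:
    - {"x":0.5,"y":0,"z":0,"rx":0,"ry":0,"rz":0,"jaw":1.5}
    - {"x":1.2,"y":0,"z":0,"rx":0,"ry":0,"rz":0,"jaw":1.5}
    - {"x":0.7,"y":0,"z":-1.0,"rx":0,"ry":0,"rz":0,"jaw":1.5}
    - {"x":0,"y":0,"z":-2.5,"rx":0,"ry":0,"rz":0,"jaw":1.5}
    - {"x":0,"y":0,"z":-2.5,"rx":0,"ry":0,"rz":0,"jaw":1.5}

```text
clock: 20.7
tool_pos: [0.5029, 0.2605, 0.1278]
eef_rot: [0.768, 0.64, -0.002, 0.0]
contact_force: [0.8, -0.7, -1.3]
opening: 0.244
finger_force: 40.0
```

Request:
send_rows:
  motion:
    - {"x":0,"y":0,"z":-1.0,"rx":0,"ry":0,"rz":0,"jaw":1.5}
    - {"x":0,"y":0,"z":0,"rx":0,"ry":0,"rz":0,"jaw":1.5}
    - {"x":0,"y":0,"z":0,"rx":0,"ry":0,"rz":0,"jaw":1.5}
    - {"x":0,"y":0,"z":0,"rx":0,"ry":0,"rz":0,"jaw":1.5}
    - {"x":0,"y":0,"z":0,"rx":0,"ry":0,"rz":0,"jaw":1.5}

```text
clock: 21.2
tool_pos: [0.5035, 0.2607, 0.1369]
eef_rot: [0.768, 0.64, -0.001, -0.0]
contact_force: [0.1, -0.2, -1.3]
opening: 0.241
finger_force: 40.0
```

Run:
```python
from h import *
axial(); plan([.5014,-.1765,.133],2.0056,15)
```

```text
axial 0.3484 lat -0.4474 z 0.1369 F ax/lat/z -0.2 -0.2 -1.3 M [-0.04 -0.07 -0.03] t 21.2
pos [0.5035 0.2607 0.1369] yaw 1.3889 tilt(tool rot) [-0.0016  0.0016  0.    ] F [ 0.1 -0.2 -1.3] t 21.2 open 2.13 q7 -1.02
{'x': np.float64(-2.87), 'y': np.float64(0.51), 'z': np.float64(0.03), 'rz': np.float64(-0.0411)}
{'x': np.float64(-2.89), 'y': np.float64(0.4), 'z': np.float64(0.03), 'rz': np.float64(-0.0411)}
{'x': np.float64(-2.9), 'y': np.float64(0.28), 'z': np.float64(0.03), 'rz': np.float64(-0.0411)}
{'x': np.float64(-2.91), 'y': np.float64(0.16), 'z': np.float64(0.03), 'rz': np.float64(-0.0411)}
{'x': np.float64(-2.91), 'y': np.float64(0.04), 'z': np.float64(0.03), 'rz': np.float64(-0.0411)}
{'x': np.float64(-2.91), 'y': np.float64(-0.08), 'z': np.float64(0.03), 'rz': np.float64(-0.0411)}
{'x': np.float64(-2.91), 'y': np.float64(-0.2), 'z': np.float64(0.03), 'rz': np.float64(-0.0411)}
{'x': np.float64(-2.9), 'y': np.float64(-0.32), 'z': np.float64(0.03), 'rz': np.float64(-0.0411)}
{'x': np.float64(-2.88), 'y': np.float64(-0.44), 'z': np.float64(0.03), 'rz': np.float64(-0.0411)}
{'x': np.float64(-2.86), 'y': np.float64(-0.56), 'z': np.float64(0.03), 'rz': np.float64(-0.0411)}
{'x': np.float64(-2.84), 'y': np.float64(-0.68), 'z': np.float64(0.03), 'rz': np.float64(-0.0411)}
{'x': np.float64(-2.81), 'y': np.float64(-0.79), 'z': np.float64(0.03), 'rz': np.float64(-0.0411)}
{'x': np.float64(-2.77), 'y': np.float64(-0.91), 'z': np.float64(0.03), 'rz': np.float64(-0.0411)}
{'x': np.float64(-2.73), 'y': np.float64(-1.02), 'z': np.float64(0.03), 'rz': np.float64(-0.0411)}
{'x': np.float64(-2.69), 'y': np.float64(-1.13), 'z': np.float64(0.03), 'rz': np.float64(-0.0411)}
```

Request:
send_rows:
  motion:
    - {"x":-2.87,"y":0.5,"z":0,"rx":0,"ry":0,"rz":-0.041,"jaw":1.5}
    - {"x":-2.9,"y":0.4,"z":0,"rx":0,"ry":0,"rz":-0.041,"jaw":1.5}
    - {"x":-2.9,"y":0.28,"z":0,"rx":0,"ry":0,"rz":-0.041,"jaw":1.5}
    - {"x":-2.9,"y":0.16,"z":0,"rx":0,"ry":0,"rz":-0.041,"jaw":1.5}
    - {"x":-2.9,"y":0.04,"z":0,"rx":0,"ry":0,"rz":-0.041,"jaw":1.5}

```text
clock: 21.7
tool_pos: [0.5031, 0.1143, 0.1374]
eef_rot: [0.698, 0.716, -0.0, -0.0]
contact_force: [-0.7, 0.1, -0.6]
opening: 0.245
finger_force: 40.0
```

Request:
send_rows:
  motion:
    - {"x":-2.9,"y":-0.08,"z":0,"rx":0,"ry":0,"rz":-0.041,"jaw":1.5}
    - {"x":-2.9,"y":-0.2,"z":0,"rx":0,"ry":0,"rz":-0.041,"jaw":1.5}
    - {"x":-2.9,"y":-0.32,"z":0,"rx":0,"ry":0,"rz":-0.041,"jaw":1.5}
    - {"x":-2.9,"y":-0.44,"z":0,"rx":0,"ry":0,"rz":-0.041,"jaw":1.5}
    - {"x":-2.86,"y":-0.56,"z":0,"rx":0,"ry":0,"rz":-0.041,"jaw":1.5}

```text
clock: 22.2
tool_pos: [0.5024, -0.0314, 0.1375]
eef_rot: [0.621, 0.783, -0.0, -0.0]
contact_force: [1.2, 0.1, -1.2]
opening: 0.245
finger_force: 40.0
```

Request:
send_rows:
  motion:
    - {"x":-2.84,"y":-0.68,"z":0,"rx":0,"ry":0,"rz":-0.041,"jaw":1.5}
    - {"x":-2.8,"y":-0.8,"z":0,"rx":0,"ry":0,"rz":-0.041,"jaw":1.5}
    - {"x":-2.77,"y":-0.9,"z":0,"rx":0,"ry":0,"rz":-0.041,"jaw":1.5}
    - {"x":-2.73,"y":-1.0,"z":0,"rx":0,"ry":0,"rz":-0.041,"jaw":1.5}
    - {"x":-2.7,"y":-1.13,"z":0,"rx":0,"ry":0,"rz":-0.041,"jaw":1.5}

```text
clock: 22.7
tool_pos: [0.5016, -0.1772, 0.1374]
eef_rot: [0.538, 0.843, -0.0, -0.0]
contact_force: [0.5, 0.2, -0.8]
opening: 0.24
finger_force: 40.0
```

Request:
send_rows:
  motion:
    - {"x":0,"y":0,"z":0,"rx":0,"ry":0,"rz":0,"jaw":1.5}
    - {"x":0,"y":0,"z":0,"rx":0,"ry":0,"rz":0,"jaw":1.5}
    - {"x":0,"y":0,"z":0,"rx":0,"ry":0,"rz":0,"jaw":1.5}
    - {"x":0,"y":0,"z":0,"rx":0,"ry":0,"rz":0,"jaw":1.5}
    - {"x":0,"y":0,"z":0,"rx":0,"ry":0,"rz":0,"jaw":1.5}

```text
clock: 23.2
tool_pos: [0.5022, -0.1748, 0.1381]
eef_rot: [0.538, 0.843, 0.0, -0.0]
contact_force: [-0.3, 0.0, -1.9]
opening: 0.248
finger_force: 40.0
```

Run:
```python
from h import *
plan([.5014,-.1765,.06],2.0056,4)
```

```text
pos [ 0.5022 -0.1748  0.1381] yaw 2.0057 tilt(tool rot) [ 0.0001 -0.0003  0.    ] F [-0.3  0.  -1.9] t 23.2 open 2.19 q7 0.07
{'x': np.float64(-0.03), 'y': np.float64(-0.04), 'z': np.float64(1.95), 'rz': np.float64(0.0)}
{'x': np.float64(-0.03), 'y': np.float64(-0.04), 'z': np.float64(1.95), 'rz': np.float64(0.0)}
{'x': np.float64(-0.03), 'y': np.float64(-0.04), 'z': np.float64(1.95), 'rz': np.float64(0.0)}
{'x': np.float64(-0.03), 'y': np.float64(-0.04), 'z': np.float64(1.95), 'rz': np.float64(0.0)}
```

Request:
send_rows:
  motion:
    - {"x":-0.03,"y":-0.04,"z":1.9,"rx":0,"ry":0,"rz":0,"jaw":1.5}
    - {"x":-0.03,"y":-0.04,"z":1.9,"rx":0,"ry":0,"rz":0,"jaw":1.5}
    - {"x":-0.03,"y":-0.03,"z":1.9,"rx":0,"ry":0,"rz":0,"jaw":1.5}
    - {"x":-0.03,"y":-0.03,"z":1.9,"rx":0,"ry":0,"rz":0,"jaw":1.5}
    - {"x":0,"y":0,"z":0.2,"rx":0,"ry":0,"rz":0,"jaw":1.5}

```text
clock: 23.7
tool_pos: [0.5002, -0.1768, 0.0584]
eef_rot: [0.538, 0.843, -0.001, -0.002]
contact_force: [-0.9, 0.6, -2.0]
opening: 0.245
finger_force: 40.0
```

Request:
send_rows:
  motion:
    - {"x":0,"y":0,"z":0,"rx":0,"ry":0,"rz":0,"jaw":1.5}
    - {"x":0,"y":0,"z":0,"rx":0,"ry":0,"rz":0,"jaw":1.5}
    - {"x":0,"y":0,"z":0,"rx":0,"ry":0,"rz":0,"jaw":1.5}
    - {"x":0,"y":0,"z":0,"rx":0,"ry":0,"rz":0,"jaw":1.5}
    - {"x":0,"y":0,"z":0,"rx":0,"ry":0,"rz":0,"jaw":1.5}

```text
clock: 24.2
tool_pos: [0.5014, -0.1778, 0.0605]
eef_rot: [0.539, 0.842, 0.0, 0.0]
contact_force: [-0.3, -0.4, -1.5]
opening: 0.244
finger_force: 40.0
```

Run:
```python
from h import *
plan([.5014,-.1765,.038],2.0056,4); s=snap('wrist'); bands(s,get_state()['tool_pos'][2]+.018,(200,130,300,384))
```

```text
pos [ 0.5014 -0.1778  0.0605] yaw 2.0036 tilt(tool rot) [0.0006 0.0006 0.    ] F [-0.3 -0.4 -1.5] t 24.2 open 2.15 q7 -0.03
{'x': np.float64(0.03), 'y': np.float64(0.01), 'z': np.float64(0.56), 'rz': np.float64(-0.0005)}
{'x': np.float64(0.03), 'y': np.float64(0.01), 'z': np.float64(0.56), 'rz': np.float64(-0.0005)}
{'x': np.float64(0.03), 'y': np.float64(0.01), 'z': np.float64(0.56), 'rz': np.float64(-0.0005)}
{'x': np.float64(0.03), 'y': np.float64(0.01), 'z': np.float64(0.56), 'rz': np.float64(-0.0005)}
px [249.6 201.5] 672 226 273 195 209
px [249.9 330.3] 420 229 271 324 335
[[ 0.4861 -0.1465  0.0784]
 [ 0.5158 -0.2102  0.0784]] len 0.0703 mid [ 0.5009 -0.1784  0.0784] yaw 2.0059
```

Well lined up; lower to 38 mm with a check.

Request:
send_rows:
  motion:
    - {"x":0.1,"y":0.03,"z":0.6,"rx":0,"ry":0,"rz":0,"jaw":1.5}
    - {"x":0,"y":0,"z":0.6,"rx":0,"ry":0,"rz":0,"jaw":1.5}
    - {"x":0,"y":0,"z":0.5,"rx":0,"ry":0,"rz":0,"jaw":1.5}
    - {"x":0,"y":0,"z":0.3,"rx":0,"ry":0,"rz":0,"jaw":1.5}
    - {"x":0,"y":0,"z":0.15,"rx":0,"ry":0,"rz":0,"jaw":1.5}

```text
clock: 24.75
tool_pos: [0.5008, -0.1765, 0.038]
eef_rot: [0.539, 0.843, -0.0, -0.0]
contact_force: [-1.9, 0.9, 11.4]
opening: 0.243
finger_force: 40.0
```

Request:
send_rows:
  motion:
    - {"x":0,"y":0,"z":0,"rx":0,"ry":0,"rz":0,"jaw":1.5}
    - {"x":0,"y":0,"z":0,"rx":0,"ry":0,"rz":0,"jaw":1.5}
    - {"x":0,"y":0,"z":0,"rx":0,"ry":0,"rz":0,"jaw":1.5}
    - {"x":0,"y":0,"z":0,"rx":0,"ry":0,"rz":0,"jaw":1.5}
    - {"x":0,"y":0,"z":0,"rx":0,"ry":0,"rz":0,"jaw":1.5}

```text
clock: 25.25
tool_pos: [0.5011, -0.1766, 0.0386]
eef_rot: [0.539, 0.842, 0.0, 0.0]
contact_force: [0.3, -0.3, -2.1]
opening: 0.244
finger_force: 40.0
```

Request:
send_rows:
  motion:
    - {"x":0,"y":0,"z":0.05,"rx":0,"ry":0,"rz":0,"jaw":1.5}
    - {"x":0,"y":0,"z":0,"rx":0,"ry":0,"rz":0,"jaw":1.5}
    - {"x":0,"y":0,"z":0,"rx":0,"ry":0,"rz":0,"jaw":3}
    - {"x":0,"y":0,"z":0,"rx":0,"ry":0,"rz":0,"jaw":5}
    - {"x":0,"y":0,"z":0,"rx":0,"ry":0,"rz":0,"jaw":6}

```text
clock: 25.75
tool_pos: [0.5012, -0.1766, 0.0381]
eef_rot: [0.539, 0.843, 0.0, 0.0]
contact_force: [-0.1, 0.5, -0.3]
opening: 0.491
finger_force: 0.0
```

Request:
send_rows:
  motion:
    - {"x":0,"y":0,"z":0,"rx":0,"ry":0,"rz":0,"jaw":6}
    - {"x":0,"y":0,"z":0,"rx":0,"ry":0,"rz":0,"jaw":6}
    - {"x":0,"y":0,"z":0,"rx":0,"ry":0,"rz":0,"jaw":6}
    - {"x":0,"y":0,"z":-1,"rx":0,"ry":0,"rz":0,"jaw":6}
    - {"x":0,"y":0,"z":-2,"rx":0,"ry":0,"rz":0,"jaw":6}

```text
clock: 26.25
tool_pos: [0.5002, -0.1763, 0.0678]
eef_rot: [0.538, 0.843, -0.001, -0.001]
contact_force: [0.0, -0.6, 0.5]
opening: 0.679
finger_force: 0.0
```

Request:
send_rows:
  motion:
    - {"x":0,"y":0,"z":-3,"rx":0,"ry":0,"rz":0,"jaw":6}
    - {"x":0,"y":0,"z":-3,"rx":0,"ry":0,"rz":0,"jaw":6}
    - {"x":0,"y":0,"z":-3,"rx":0,"ry":0,"rz":0,"jaw":6}
    - {"x":0,"y":0,"z":-3,"rx":0,"ry":0,"rz":0,"jaw":6}
    - {"x":0,"y":0,"z":0,"rx":0,"ry":0,"rz":0,"jaw":6}

```text
clock: 26.75
tool_pos: [0.5033, -0.1768, 0.1922]
eef_rot: [0.539, 0.842, 0.001, 0.004]
contact_force: [0.2, -0.7, -0.4]
opening: 0.681
finger_force: 0.0
```

Run:
```python
from h import *
s=snap('wrist','w8'); bands(s); plan([.5,-.17,.2],2.0,1)
t=snap('top')
cv2.imwrite('pics/w8.png',np.hstack([cv2.resize(s['img'],(400,300)),cv2.resize(t['img'],(400,300))])[:,:,::-1])
```

```text
px [246.9 148.6] 132 236 257 146 152
px [247.1 216.5] 125 237 257 214 219
[[ 0.4854 -0.1451  0.056 ]
 [ 0.5152 -0.2096  0.056 ]] len 0.0711 mid [ 0.5003 -0.1774  0.056 ] yaw 2.0036
pos [ 0.5021 -0.1769  0.1903] yaw 2.0035 tilt(tool rot) [0.0034 0.0029 0.    ] F [-1.1 -0.4  0.1] t 26.8 open 6.0 q7 0.13
{'x': np.float64(0.71), 'y': np.float64(0.1), 'z': np.float64(-0.97), 'rz': np.float64(0.0035)}
```

View pics/w8.png

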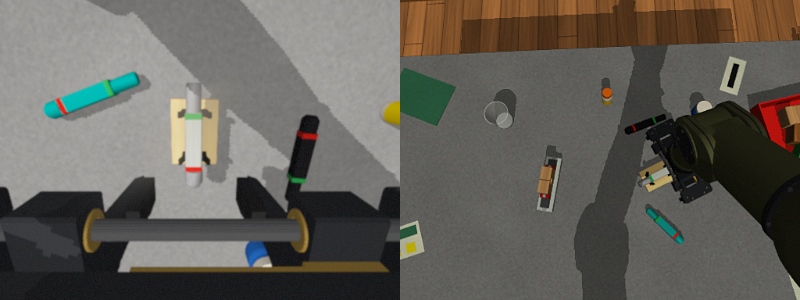

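The gauge lies in its cradle (bands at (193,117) and (193,170) in the left half). The beaker and glue stick are where they stood at the start, and the gripper is clear.

```bash
python3 -c "
from plant import *
print(finish_job())"
```

```text
the job is handed in; nothing more can be done
None
```

The job is handed in: the go end went fully home to the shoulder at about 5 N, the no-go nose was refused at about 7 to 8 N held for over a second, and the gauge is back in its cradle with the gripper clear, at about 27 s of the 72 s allowed.

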